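Level the gel-casting table and set the tray on it

TASK

The gel-casting table on the bench is out of level. Turn its two wing screws until the bubble of the level on the table rests wholly inside the black ring, then set the empty casting tray, right way up, on its corner marks on the levelled table and let go. Leave the bottle, the beaker and the tube rack that stand around where they are, and do not upset the level again.

Things in the scene. Friction and masses are not known exactly. Their poses are not given: they have to be found in the camera images.
- ear_left (a point): point on the top face of the table plate, on the axis of the left (+y) wing screw. Grey metal plate 170 mm deep (x) by 190 wide (y), 10 thick, top 50 mm over the bench. It stands on three feet: a fixed pivot foot mid-rear and the two wing screws on lugs at its front corners; it does not slide. Axes of the plate: z normal to it, x to its rear, y to its left.
- ear_right (a point): the same point for the right (-y) wing screw, 250 mm from the left one. Turning a wing clockwise seen from above raises the plate at that screw by 12 mm a full turn (1.91 mm/rad), anticlockwise lowers it; the plate's height at the other screw and at the rear foot stays as it is.
- rear_mark (a point): point on the plate's top face straight over the fixed rear pivot foot, 130 mm behind the line through the two ears; always about 50 mm over the bench. The table is level when this point and the two ears are equally high.
- wings_left (a point): centre of the left screw's black wing head, on its axis, 75 mm over the bench; x axis along the wings. Hub 23 mm across; two upright wings, 86 mm tip to tip, 8 mm thick (13 at the round tips), 62 to 88 mm over the bench at every setting; the plate's lug below has its top at 42 to 58 mm. They turn stiffly (0.08 N m), stay where left; stops lie over 0.8 rad beyond any start.
- wings_right (a point): the same for the right screw.
- vial (a point): centre of the round bull's-eye level on the plate, in the middle of its rear half: grey housing 41 mm in diameter, standing 7 mm over the plate, yellow-green face, black target ring of 12 mm inner diameter round the centre
- bubble_mid (a point): centre of the white bubble, 9.6 mm in diameter, in that level. It moves to the high side of the plate, 0.2 mm per mrad of tilt.
- plate_mid (a point): the middle of the four black corner marks on the plate's top face, between the two screws (20 mm behind the line through them) and 81 mm in front of the level's centre: where the middle of the tray's underside belongs. Axes as for the ears; the tray's long side belongs along y.
- gel_tray: clear open casting tray with dark end gates, 100 mm long (its x) by 60 mm wide (its y) by 30 mm high, walls 4 mm, 0.08 to 0.17 kg; origin at the middle of its underside, z up. It can be gripped across its width.
- bottle: bystander: small clear reagent bottle with blue screw cap, 56 mm in diameter, 105 mm high, standing beside the left screw; origin at the middle of its underside
- beaker: bystander: beaker, 68 mm in diameter, 88 mm high, standing beside the right screw; origin at the middle of its underside
- rack: bystander: small wire rack with two capped tubes, 52 x 86 x 122 mm, standing near one end of the tray; origin at the middle of its underside
There are look-alikes about, which are no part of the job. Of the things that look like the gel_tray, take the one that is farthest from the robot's base at the start.

How it is judged:
By the outcome, as a careful person would: the job done as asked, in the order asked, and still so for the second after the job is handed in, with the robot touching nothing.
It also fails if it takes over 72 s, if anything falls off the work surface, if the arm or the gripper's body presses on something with over 40 N, if the wrist force passes 120 N, or if a joint passes its speed limit or range.

ROBOT

A 7-joint arm with a two-finger parallel gripper is mounted at the origin on a cart in front of the work surface, level with it; the furniture and walls round the work are solid. World frame = base frame: x ahead of the robot, y to its left, z up, the work surface at z = 0. Lengths are in m, angles in rad, forces in N, time in s.
With the tool pointing down it reaches from about 0.4 to 0.85 m from the base axis. Payload 10.4 kg.
Tool frame: the origin (TCP) lies between the finger pads; the fingertips stand 25 mm ahead of it and the grasp point (between the pads) lies 6 mm ahead of it; x points along the fingers, y is the direction in which the jaws open and shut, and the axes are right-handed (so a half turn about x gives the same grasp; the last joint's range is limited). The gripper opens to 87 mm and grips with 3 to 60 N. Pads are 19 mm wide; open, the fingers measure 117 mm over their backs; the gripper's body (75 mm by 190 mm) begins 51 mm behind the grasp point.
Start: joints at [1.269, 0.332, -0.065, 1.46, 0.022, 1.35, -0.088], TCP at [0.172, -0.601, 0.248] pointing down, gripper open.
Joint ranges: [-2.6, 2.6], [-0.5, 2.12], [-1.47, 1.34], [0.16, 2.42], [-1.27, 4.41], [0.06, 2.06], [-2.6, 2.6]. Speed limits (rad/s): [2.22, 2.22, 2.79, 2.79, 3.14, 3.14, 3.14].

INTERFACE

Orientations are given as a unit quaternion [x, y, z, w].
In Python, from bench import r gives the robot as it stands.
- The arm moves only by the shell command python3 -m pendant 'ROWS' [FORCE]. ROWS is JSON, a list of rows, each an object with "translation": the shift along the world's x, y, z in cm, a list of three; "angular": the turn, a rotation vector about the world's x, y, z in degrees, a list of three; "hand": the opening, from -1 (shut) to 1 (fully open). In form: [{"translation": [dx, dy, dz], "angular": [wx, wy, wz], "hand": hand}, ...]. A call has 1 to 20 rows; each row shifts and turns the commanded pose from where the row before left it; what a row does not reach is not made up. A row lasts 1/10 s, in which the tool goes at most 50 mm and 8.59 degrees, less where a joint would pass 70% of its speed; a pose out of reach is approached as far as the arm can. A call is refused whole if a number of a shift passes 5 or a number of a turn 8.59, either way. A call with a gripper value outside its range is refused whole. The fingers move at their own pace and stop on an object; FORCE is the grip in N (left out, the last holds). Time passes only in rows, so rows that do not move let the fingers close. It gives the time, the measured TCP pose, the force and the opening at its end, in the units of the state.
- r.read_state(): the state, without advancing time (a new reading comes with each control period).
- r.camera(name): name is "side" or "top"; returns the picture (420x560x3 uint8, red, green, blue); there is no depth.
- r.camera_info(name): a dict with "fx", "fy", "cx", "cy" (pixels), "distortion" ([k1, k2, p1, p2, k3] as OpenCV has them; the pictures are not rectified), "rvec" (rotation vector, rad) and "tvec" (3), from world to camera coordinates, as OpenCV has them. Camera axes: x right, y down, z forward; pixel columns grow to the right and rows downward; lengths in m; the calibration is good to about 2 mm. A picture is of the moment at which its call begins. camera_info takes no time and is no camera call.
- r.close_job(): hands the job in, once; it reports no verdict.
Trained networks look in the newest picture that a camera, given by its name, has taken for a name from the list of things; names that differ only in an ending like _2 or _b are one class to them, and where a whole thing is asked for, a point or a joint stands for the part that bears it (a point fixed in the world has none). Each returns a list of dicts, best first, with "confidence" (0 to 1); they miss things now and then, are a little off and sometimes report something else, mostly with a low value. They report only what shows in the picture. A call takes as long as a camera call. They do not tell look-alikes from the thing itself.
- r.find_in(camera, name): "point" ([row, column] in pixels, amid what is visible of it).
- r.mark_of(camera, name): "point" ([row, column] in pixels: a listed point, or the origin of a listed thing).
The state is a dict: "time": time; "joint_positions": joint angles; "joint_vel": joint speeds; "joint_torque": joint torques, N m; "ee_pos": TCP position; "eef_rot": TCP orientation; "ft_force": force on the tool from outside, world axes, zero at the start; "torque": the same for the moment, N m; "width": finger opening in m.
Only numpy, scipy, OpenCV 4.12 (cv2) and the standard library are available. Lean on these libraries where they do the work, as an engineer would, in place of code of your own. Each camera call takes 0.05 s, during which the arm holds its last target.

## Working session

There is one attempt and no reset: what is moved stays moved. The work goes in short steps, Python scripts to look and compute and a shell command to move; the robot and the scene stay as the last step left them, time stands still between calls to the robot, and variables do not carry over. Pictures are saved under pics/ and viewed, and the job is handed in when it is done.

```bash
ls; mkdir -p pics; cat > h.py <<'E'
import numpy as np, cv2, json
from bench import r
def info(c):
    i=r.camera_info(c); K=np.array([[i['fx'],0,i['cx']],[0,i['fy'],i['cy']],[0,0,1.]])
    R,_=cv2.Rodrigues(np.array(i['rvec'],float)); return K,np.array(i['distortion'],float),R,np.array(i['tvec'],float).reshape(3),i
def ray(c,p):
    K,d,R,t,_=info(c)
    u=cv2.undistortPoints(np.array([[[p[1],p[0]]]],float),K,d)[0,0]
    v=R.T@np.array([u[0],u[1],1]); return -R.T@t, v/np.linalg.norm(v)
def atz(c,p,z):
    o,v=ray(c,p); return o+v*(z-o[2])/v[2]
def tri(pa,pb,ca='top',cb='side'):
    o1,v1=ray(ca,pa);o2,v2=ray(cb,pb)
    A=np.stack([v1,-v2],1); s=np.linalg.lstsq(A,o2-o1,rcond=None)[0]
    a=o1+s[0]*v1;b=o2+s[1]*v2
    return (a+b)/2,np.linalg.norm(a-b)
def proj(c,X):
    K,d,R,t,i=info(c)
    p=cv2.projectPoints(np.array(X,float).reshape(-1,1,3),np.array(i['rvec'],float),t,K,d)[0].reshape(-1,2)
    return p[:,::-1]
def save(c,n):
    im=np.asarray(r.camera(c)); cv2.imwrite('pics/'+n,im[:,:,::-1]); return im
E
python3 - <<'E'
from h import *
for c in('top','side'):
    save(c,c+'0.png'); K,d,R,t,i=info(c); print(c,-R.T@t,R[2],K[0,0])
print(r.read_state())
E
```

```text
pics
top [ 0.32714735 -0.00445106  1.08748561] [ 0.20906164 -0.00462777 -0.97789151] 392.82968965833203
side [0.22084492 0.74635405 0.7303717 ] [ 0.31368144 -0.71833311 -0.6209682 ] 380.3944929386726
{'time': 0.1, 'joint_positions': array([ 1.26939455,  0.33277315, -0.06473488,  1.460874  ,  0.02161108,
        1.34988246, -0.0884774 ]), 'joint_vel': array([-0.00090268,  0.00141944,  0.00082429, -0.0026199 ,  0.00021358,
        0.00245106,  0.00098845]), 'joint_torque': array([ 2.25520758e-03, -6.24549866e+01,  2.52360088e-02, -3.90717030e+01,
       -6.14616042e-02,  3.66720767e-02,  1.60179104e-05]), 'ee_pos': array([ 0.17192962, -0.60055706,  0.24684779]), 'eef_rot': array([-0.70016289, -0.09871075,  0.70032408, -0.09784828]), 'ft_force': array([-0.62753511,  0.62369233,  0.00457027]), 'torque': array([-0.01297069, -0.02004723, -0.05429776]), 'width': 0.0869369169348024}
```

View pics/top0.png

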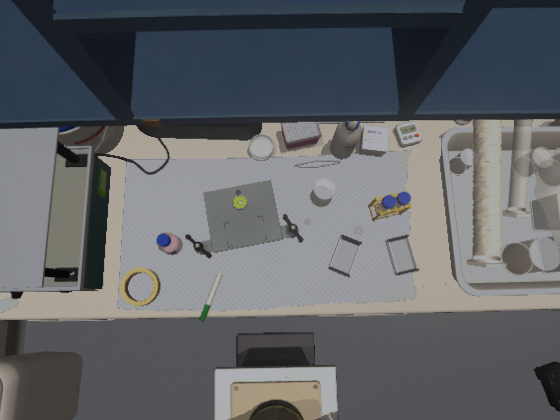

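View pics/side0.png

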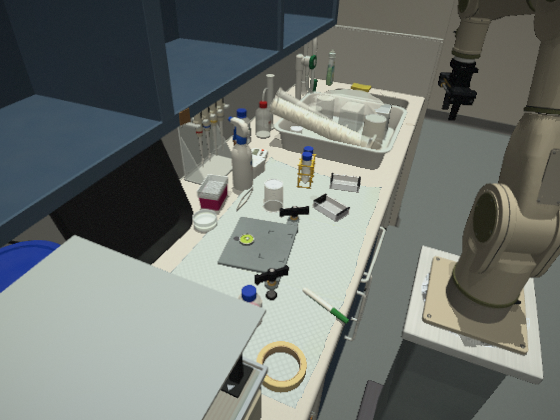

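```bash
python3 - <<'E'
from h import *
for n in ['ear_left','ear_right','rear_mark','wings_left','wings_right','vial','bubble_mid','plate_mid','gel_tray','bottle','beaker','rack']:
    for c in('top','side'):
        print(n,c,[(np.round(d['point'],1).tolist(),round(d['confidence'],2)) for d in r.mark_of(c,n)][:4])
print(r.read_state()['time'])
E
```

```text
ear_left top [([247.1, 199.4], 0.71), ([228.5, 292.4], 0.62)]
ear_left side [([280.5, 269.5], 0.8), ([185.9, 341.9], 0.47), ([273.0, 267.7], 0.23)]
ear_right top [([226.6, 291.6], 0.64)]
ear_right side [([215.5, 295.1], 0.96)]
rear_mark top [([192.9, 240.5], 0.71)]
rear_mark side [([238.2, 238.6], 0.86)]
wings_left top [([242.9, 195.0], 0.76)]
wings_left side [([273.0, 270.1], 0.6)]
wings_right top [([225.7, 291.1], 0.61)]
wings_right side [([209.9, 295.0], 0.58)]
vial top [([201.2, 238.5], 0.63)]
vial side [([237.9, 247.5], 0.69)]
bubble_mid top []
bubble_mid side []
plate_mid top [([226.7, 290.0], 0.73), ([230.7, 246.2], 0.66), ([200.2, 239.4], 0.18)]
plate_mid side [([243.2, 275.5], 0.76)]
gel_tray top [([257.9, 401.7], 0.98), ([257.3, 343.9], 0.85)]
gel_tray side [([210.1, 330.2], 0.91), ([186.8, 342.3], 0.69), ([243.3, 273.5], 0.31)]
bottle top [([243.1, 173.7], 0.76)]
bottle side []
beaker top [([195.5, 322.7], 0.97), ([246.1, 175.9], 0.4)]
beaker side [([200.5, 275.5], 0.86)]
rack top [([210.7, 383.3], 0.72)]
rack side [([182.4, 304.7], 0.55)]
1.3
```

The top view shows the plate, two wing screws at about (245,199) and (228,293), the level at (201,240), and two tray-like things at (257,345) and (256,402). Next I'll triangulate these and take close crops.

```bash
python3 - <<'E'
from h import *
P={'earL':([247.1,199.4],[280.5,269.5]),'earR':([228.5,292.4],[215.5,295.1]),'rear':([192.9,240.5],[238.2,238.6]),'wL':([242.9,195],[273,270.1]),'wR':([225.7,291.1],[209.9,295]),'vial':([201.2,238.5],[237.9,247.5]),'pm':([230.7,246.2],[243.2,275.5]),'trayA':([257.3,343.9],[210.1,330.2]),'trayB':([257.9,401.7],[186.8,342.3]),'beaker':([195.5,322.7],[200.5,275.5]),'rack':([210.7,383.3],[182.4,304.7])}
for k,(a,b) in P.items():
    X,e=tri(a,b); print(k,X.round(4),round(e,4),'r',np.hypot(X[0],X[1]).round(3))
print('bottle z.0',atz('top',[243.1,173.7],0.0))
t=cv2.imread('pics/top0.png');s=cv2.imread('pics/side0.png')
def crop(im,r0,r1,c0,c1,k,n): cv2.imwrite('pics/'+n,cv2.resize(im[r0:r1,c0:c1],None,fx=k,fy=k,interpolation=cv2.INTER_CUBIC))
crop(t,170,280,150,310,5,'ct1.png');crop(t,180,290,310,430,5,'ct2.png');crop(s,190,310,210,330,5,'cs1.png');crop(s,140,230,290,400,6,'cs2.png')
E
```

```text
earL [0.4675 0.1944 0.0551] 0.0039 r 0.506
earR [ 0.5071 -0.0536  0.0607] 0.0052 r 0.51
rear [0.613  0.0854 0.0457] 0.0027 r 0.619
wL [0.4695 0.1988 0.0861] 0.006 r 0.51
wR [ 0.5088 -0.0497  0.0835] 0.0085 r 0.511
vial [0.5847 0.0892 0.0612] 0.0047 r 0.591
pm [0.5084 0.0702 0.055 ] 0.0025 r 0.513
trayA [ 0.4376 -0.1956  0.0033] 0.0026 r 0.479
trayB [ 0.4388 -0.3592 -0.0095] 0.0129 r 0.567
beaker [ 0.6066 -0.143   0.0229] 0.0039 r 0.623
rack [ 0.5686 -0.3166 -0.0023] 0.0028 r 0.651
bottle z.0 [0.48552098 0.27670881 0.        ]
```

View pics/ct1.png

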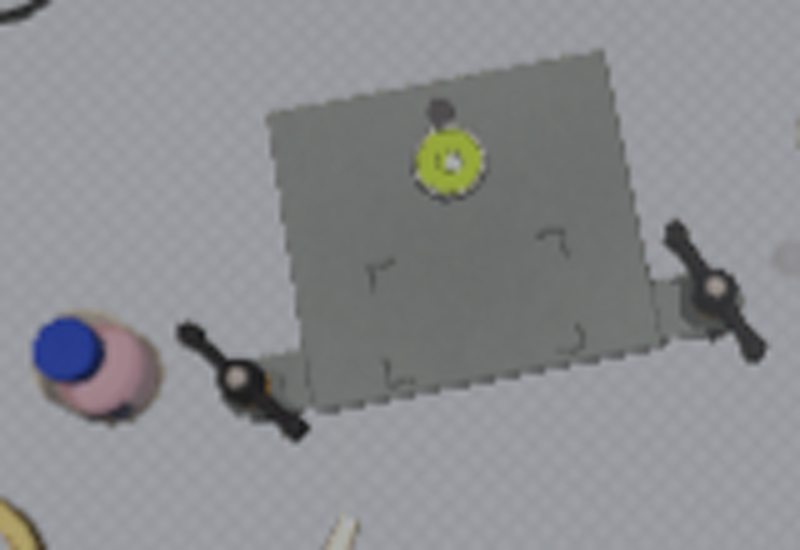

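View pics/ct2.png

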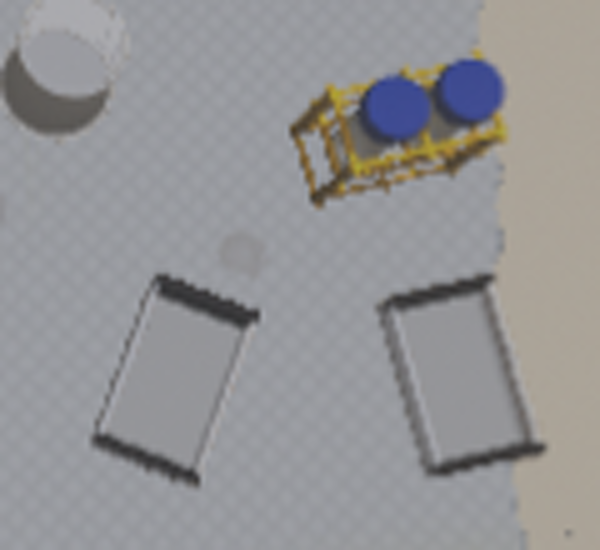

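View pics/cs1.png

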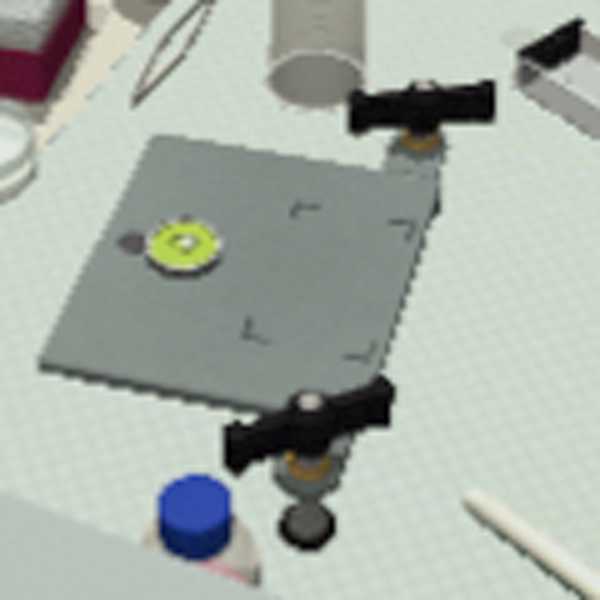

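View pics/cs2.png

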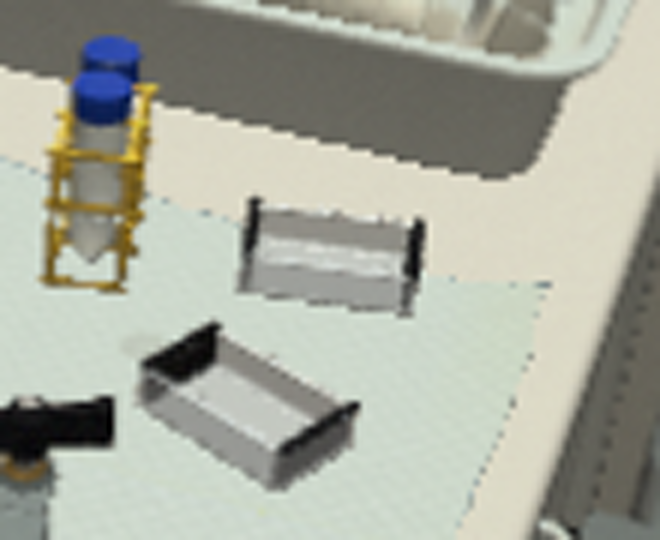

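Candidates for the tray: A at top (257,345), 0.48 m from the base, and B at top (256,402), 0.57 m from the base. B is the farthest, so I choose B; both stand right way up. Now the bubble at sub-pixel level.

```bash
python3 - <<'E'
from h import *
t=cv2.imread('pics/top0.png');s=cv2.imread('pics/side0.png')
a=cv2.resize(t[190:214,226:254],None,fx=14,fy=14,interpolation=cv2.INTER_NEAREST)
b=cv2.resize(s[226:254,232:262],None,fx=13,fy=13,interpolation=cv2.INTER_NEAREST)
H=max(a.shape[0],b.shape[0]);o=np.zeros((H,a.shape[1]+b.shape[1],3),np.uint8);o[:a.shape[0],:a.shape[1]]=a;o[:b.shape[0],a.shape[1]:]=b
cv2.imwrite('pics/bub0.png',o)
print(t[194:210,232:248,0]);print(t[194:210,232:248,1])
E
```

```text
[[113 113 112 113  92  79  89 101 114 117 112 112 112 112 113 114]
 [113 113 113 108 127  82  96 117 120 112 104 116 110 112 114 114]
 [113 111 112 101 135  76  58  58  59  62  89 112 117 110 113 113]
 [113 111 109 103  67  60  60  61  61  61  61  61 128 120 114 113]
 [114 114  99  67  60  60  60  60  61  61  61  61  58 126 113 113]
 [112 119  68  59  60  61  60  59  65  60  60  61  60  65 119 114]
 [106  93  64  60  60  58  60  71  96  74  61  60  61  61 139 114]
 [102  71  59  60  59  59  60 124 146 126  76  61  61  61 108  99]
 [ 98  65  59  59  60  61  60 159 170 167  94  63  60  60 120 101]
 [ 90  73  61  59  60  60  58 133 149 146  88  62  60  60 139 102]
 [ 87 110  69  60  60  60  57  55  69  95  66  60  60  78 102  95]
 [111 133  85  61  60  59  60  60  59  60  59  60  66 108  76 106]
 [110  82  90  84  62  60  60  60  61  60  60  68  91 103  94 107]
 [109  92  78 103 100  83  66  62  62  69  97  84 106  87 106 109]
 [110 110  92  87 130 104  75  77  68  78 127  89  84 106 109 110]
 [109 109 111 109  86  78  74  92  88  76  77  99 109 109 110 110]]
[[115 115 114 114  92  78  
[... 345 characters left out ...]
 157 165 166 166 130 126 116]
 [109 125 161 165 166 152 164 143 152 125 161 166 166 165 154 116]
 [105 139 162 165 165 124 161 167 159 128 152 165 166 166 135 103]
 [100 125 161 165 165 135 162 171 172 169 141 163 166 166 139 104]
 [ 91 118 161 165 166 134 156 154 156 162 157 165 166 158 148 103]
 [ 88 143 163 166 166 166 153 127 130 164 166 167 166 138 111  96]
 [112 138 158 165 166 166 166 166 166 166 165 166 158 130  79 107]
 [112  84 126 158 156 165 166 165 166 166 166 159 133 111  96 109]
 [111  94  79 126 135 155 161 160 153 159 164 130 114  89 108 111]
 [112 112  93  88 129 121 131 132 107 122 135  92  86 109 111 112]
 [111 112 113 112  87  80  75  94  89  78  78 100 110 112 111 112]]
```

View pics/bub0.png

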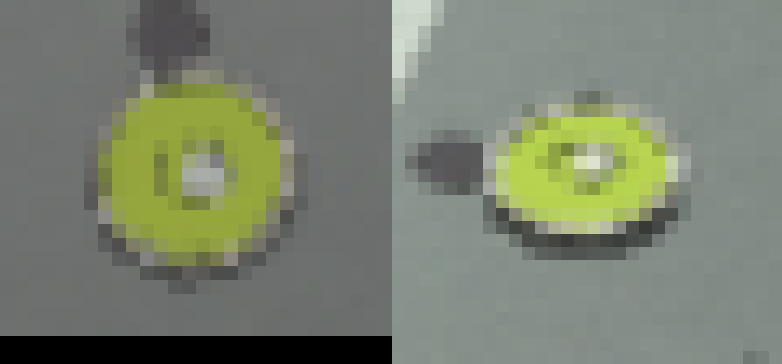

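```bash
cat >> h.py <<'E'
from scipy.optimize import least_squares, minimize
def plane_xy(c,rows,cols,z):
    K,d,R,t,_=info(c)
    pts=np.stack([cols.ravel(),rows.ravel()],1).reshape(-1,1,2).astype(float)
    u=cv2.undistortPoints(pts,K,d).reshape(-1,2); v=np.c_[u,np.ones(len(u))]@R; o=-R.T@t
    s=(z-o[2])/v[:,2]; return (o[:2]+v[:,:2]*s[:,None])
def bubfit(c,im,c0,z=0.057,S=5,ri=6.0):
    # im RGB; c0 approx centre in world xy
    p0=proj(c,[[c0[0],c0[1],z]])[0].round().astype(int); h=10
    rr,cc=np.mgrid[p0[0]-h:p0[0]+h+1,p0[1]-h:p0[1]+h+1]
    off=(np.arange(S)+.5)/S-.5
    R4=rr[:,:,None,None]+off[None,None,:,None]+0*off; C4=cc[:,:,None,None]+off[None,None,None,:]+0*off[:,None]
    XY=plane_xy(c,R4,C4,z).reshape(R4.shape+(2,))*1000
    P=im[rr,cc].astype(float)
    best=None
    yb=P[:,:,:]
    def comps(q):
        d=np.hypot(XY[...,0]-q[0],XY[...,1]-q[1]); b=np.hypot(XY[...,0]-q[0]-q[2],XY[...,1]-q[1]-q[3])
        sm=lambda x:1/(1+np.exp(-x/0.4))
        B=sm(4.8-b); Rg=sm(d-ri)*sm(q[4]-d)*(1-B); F=(1-B-Rg)
        m=[x.mean((2,3)) for x in(B,Rg,F)]
        w=(sm(13.5-d)).mean((2,3)); return m,w
    def res(q):
        m,w=comps(q); A=np.stack([x.ravel()*w.ravel() for x in m],1); Y=P.reshape(-1,3)*w.ravel()[:,None]
        X=np.linalg.lstsq(A,Y,rcond=None)[0]; return (A@X-Y).ravel()
    for dx in(-4,0,4):
      for dy in(-4,0,4):
        s=least_squares(res,[c0[0]*1000,c0[1]*1000,dx,dy,7.2],bounds=([c0[0]*1000-6,c0[1]*1000-6,-14,-14,6.4],[c0[0]*1000+6,c0[1]*1000+6,14,14,8.5]),diff_step=1e-4)
        if best is None or s.cost<best.cost: best=s
    # yellow disc centroid: low blue vs green
    return best.x.round(2),round(best.cost)
E
cat > meas.py <<'E'
from h import *
import sys
t=cv2.imread(sys.argv[1])[:,:,::-1];s=cv2.imread(sys.argv[2])[:,:,::-1]
for c,im in(('top',t),('side',s)):
    # coarse centre by yellow mask incl bubble hull
    a=im.astype(int); m=((a[...,1]-a[...,2]>50)&(a[...,1]>100)).astype(np.uint8)
    n,l,st,ce=cv2.connectedComponentsWithStats(m); p=[150,0]
    ks=[k for k in range(1,n) if 60<st[k,4]<260]; 
    for k in ks:
        pt=np.argwhere(l==k)[:,::-1].astype(np.float32); hull=cv2.convexHull(pt.reshape(-1,1,2)); M=cv2.moments(hull); q=[M['m01']/M['m00'],M['m10']/M['m00']]
        if abs(q[0]-(200 if c=='top' else 238))<12 and abs(q[1]-(240 if c=='top' else 247))<12:
            w=atz(c,q,0.057); print(c,'disc',np.round(q,2),w.round(4),st[k]); print(bubfit(c,im,w[:2]))
E
python3 meas.py pics/top0.png pics/side0.png
```

```text
top disc [201.79 239.22] [0.5864 0.0883 0.057 ] [233 196  13  13 115]
(array([586.5 ,  88.01,  -0.81,  -2.26,   6.86]), 4439)
side disc [238.55 246.02] [0.5867 0.0891 0.057 ] [240 234  13  10  86]
(array([586.44,  86.99,  -0.8 ,  -1.34,   6.44]), 7792)
```

Both cameras agree: the bubble is about 0.8 mm toward −x and about 2.3 mm toward −y of the ring centre. Next I'll locate the wing axes and headings, and the tool's yaw.

```bash
python3 - <<'E'
from h import *
from scipy.spatial.transform import Rotation as Ro
R=tri([226.8,292.6],[207.3,294.0]);L=tri([245.0,197.2],[270.0,271.8]);print('capR',R,'capL',L)
f=lambda r,c:[170+r/5-.4,150+c/5-.4]
def ax(c,a,b,z=.08):
    A=atz(c,a,z);B=atz(c,b,z);d=A-B;print(c,'mid',((A+B)/2).round(4),'ang',np.degrees(np.arctan2(d[1],d[0])).round(1)%180,'len',np.linalg.norm(d).round(4))
ax('top',f(235,676),f(350,754));ax('top',f(333,188),f(430,300))
g=lambda r,c:[190+r/5-.4,210+c/5-.4]
ax('side',g(105,370),g(100,480));ax('side',g(445,240),g(400,380))
s=r.read_state();M=Ro.from_quat(s['eef_rot']).as_matrix();print(M.round(3),'jaw yaw',np.degrees(np.arctan2(M[1,1],M[0,1])))
# plate marks: corner marks outer corners
h=lambda r,c:[170+r/5-.4,150+c/5-.4]
C=[atz('top',h(*q),.05) for q in((268,370),(232,562),(350,580),(386,392))]
print(np.array(C).round(4),np.mean(C,0))
k=lambda r,c:[180+r/5-.4,310+c/5-.4]
# tray B rim corners top z=.03
B=[atz('top',k(*q),.03) for q in((300,384),(280,490),(448,542),(472,430))];print('B',np.array(B).round(4),np.mean(B,0))
A=[atz('top',k(*q),.03) for q in((278,160),(318,258),(482,195),(438,96))];print('A',np.mean(A,0))
E
```

```text
capR (array([ 0.50891038, -0.05244382,  0.08932174]), np.float64(0.00022660830943600438)) capL (array([0.4656113 , 0.1926117 , 0.09089772]), np.float64(0.0013068771655263326))
top mid [ 0.5075 -0.0527  0.08  ] ang 32.2 len 0.0729
top mid [0.4655 0.1919 0.08  ] ang 48.9 len 0.0783
side mid [ 0.5065 -0.0528  0.08  ] ang 29.8 len 0.0624
side mid [0.4638 0.1947 0.08  ] ang 48.6 len 0.0707
[[ 0.     0.275 -0.961]
 [-0.    -0.961 -0.275]
 [-1.     0.    -0.   ]] jaw yaw -74.02509088643404
[[0.5297 0.131  0.05  ]
 [0.5474 0.0274 0.05  ]
 [0.4829 0.0186 0.05  ]
 [0.4656 0.1188 0.05  ]] [0.50641233 0.07396928 0.05      ]
B [[ 0.4793 -0.3098  0.03  ]
 [ 0.4891 -0.3689  0.03  ]
 [ 0.3973 -0.389   0.03  ]
 [ 0.3859 -0.3274  0.03  ]] [ 0.43790027 -0.34878502  0.03      ]
A [ 0.43901671 -0.19465179  0.03      ]
```

Geometry checks out: the axes are 249 mm apart, and the corner marks' middle (0.506, 0.074) matches the computed plate_mid. I'll do the right screw first. It needs about 65° anticlockwise, and the left about 19° clockwise.

```bash
python3 -m pendant '[{"translation":[2.4,3.9,0],"angular":[0,0,1.2],"hand":0.2},{"translation":[2.4,3.9,0],"angular":[0,0,1.2],"hand":0.2},{"translation":[2.4,3.9,0],"angular":[0,0,1.2],"hand":0.2},{"translation":[2.4,3.9,0],"angular":[0,0,1.2],"hand":0.2},{"translation":[2.4,3.9,0],"angular":[0,0,1.2],"hand":0.2},{"translation":[2.4,3.9,0],"angular":[0,0,1.2],"hand":0.2},{"translation":[2.4,3.9,0],"angular":[0,0,1.2],"hand":0.2},{"translation":[2.4,3.9,0],"angular":[0,0,1.2],"hand":0.2},{"translation":[2.4,3.9,0],"angular":[0,0,1.2],"hand":0.2},{"translation":[2.4,3.9,0],"angular":[0,0,1.2],"hand":0.2},{"translation":[2.4,3.9,0],"angular":[0,0,1.2],"hand":0.2},{"translation":[2.4,3.9,0],"angular":[0,0,1.2],"hand":0.2},{"translation":[2.4,3.9,0],"angular":[0,0,1.2],"hand":0.2},{"translation":[2.4,3.9,0],"angular":[0,0,0.4],"hand":0.2},{"translation":[0,0,0],"angular":[0,0,0],"hand":0.2},{"translation":[0,0,0],"angular":[0,0,0],"hand":0.2}]' 30
cat > st.py <<'E'
from h import *
from scipy.spatial.transform import Rotation as Ro
s=r.read_state();M=Ro.from_quat(s['eef_rot']).as_matrix()
print('t',round(s['time'],2),'pos',s['ee_pos'].round(4),'down',M[:,0].round(3),'jaw',np.degrees(np.arctan2(M[1,1],M[0,1])).round(1),'F',s['ft_force'].round(1),'T',s['torque'].round(2),'w',s['width'].round(4),'q',s['joint_positions'].round(2))
E
python3 st.py
```

```text
time: 2.9
ee_pos: [0.5082, -0.054, 0.2475]
eef_rot: [-0.68, -0.196, 0.68, -0.195]
ft_force: [-0.5, -0.2, 0.0]
width: 0.052Traceback (most recent call last):
  File "st.py", line 4, in <module>
    print('t',round(s['time'],2),'pos',s['ee_pos'].round(4),'down',M[:,0].round(3),'jaw',np.degrees(np.arctan2(M[1,1],M[0,1])).round(1),'F',s['ft_force'].round(1),'T',s['torque'].round(2),'w',s['width'].round(4),'q',s['joint_positions'].round(2))
                                                                                                                                                                                                ^^^^^^^^^^^^^^^^
AttributeError: 'float' object has no attribute 'round'
```

```bash
sed -i "s/s\['width'\].round(4)/round(float(s['width']),4)/" st.py; python3 -m pendant '[{"translation":[0,0.15,-4],"angular":[0,0,0],"hand":0.2},{"translation":[0,0,-4],"angular":[0,0,0],"hand":0.2},{"translation":[0,0,-3],"angular":[0,0,0],"hand":0.2},{"translation":[0,0,-2],"angular":[0,0,0],"hand":0.2},{"translation":[0,0,-1.5],"angular":[0,0,0],"hand":0.2},{"translation":[0,0,-1.3],"angular":[0,0,0],"hand":0.2},{"translation":[0,0,0],"angular":[0,0,0],"hand":0.2}]'; python3 - <<'E'
from h import *
t=save('top','t1.png');s=save('side','s1.png')
a=cv2.resize(t[190:270,250:340],None,fx=5,fy=5)[:,:,::-1];b=cv2.resize(s[160:240,250:340],None,fx=5,fy=5)[:,:,::-1]
cv2.imwrite('pics/c1.png',np.vstack([a,b])[:,:][:800] if 0 else np.hstack([a[:, :400],b[:, :400]]))
E
python3 st.py
```

```text
time: 3.6
ee_pos: [0.5072, -0.054, 0.0884]
eef_rot: [-0.679, -0.195, 0.68, -0.194]
ft_force: [1.5, 0.3, -0.5]
width: 0.0521
t 3.7 pos [ 0.5084 -0.0536  0.0902] down [ 0.001 -0.    -1.   ] jaw -58.0 F [ 0.2 -0.3  1.1] T [ 0.04 -0.04 -0.01] w 0.0522 q [ 0.57  0.3  -0.62  1.91  0.21  1.   -1.16]
```

View pics/c1.png

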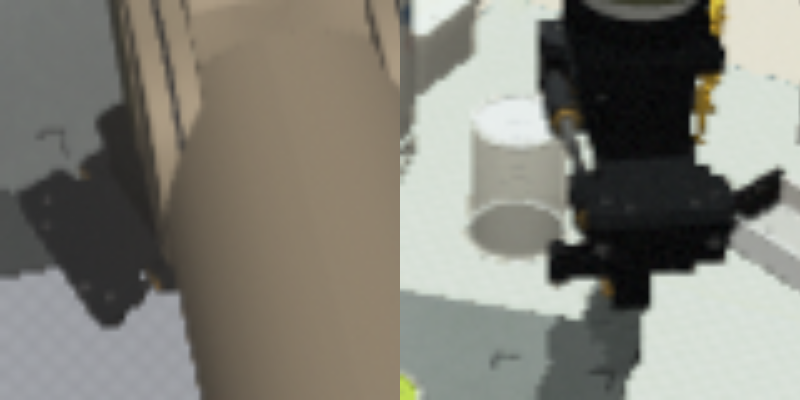

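The gripper straddles the right hub (side view, near (205,292)), with the wing emerging on both sides. Closing.

```bash
python3 -m pendant '[{"translation":[0,0.05,0],"angular":[0,0,0],"hand":-1},{"translation":[0,0,0],"angular":[0,0,0],"hand":-1},{"translation":[0,0,0],"angular":[0,0,0],"hand":-1},{"translation":[0,0,0],"angular":[0,0,0],"hand":-1}]' 30; python3 st.py
```

```text
time: 4.1
ee_pos: [0.5082, -0.0529, 0.0899]
eef_rot: [0.68, 0.195, -0.68, 0.195]
ft_force: [0.5, -0.1, 0.2]
width: 0.0279
t 4.1 pos [ 0.5082 -0.0529  0.0899] down [ 0.001 -0.    -1.   ] jaw -58.0 F [ 0.5 -0.1  0.2] T [-0.01 -0.06  0.02] w 0.0279 q [ 0.57  0.3  -0.62  1.91  0.21  1.   -1.16]
```

```bash
python3 -m pendant '[{"translation":[0,0,0],"angular":[0,0,0],"hand":-1},{"translation":[0,0,0],"angular":[0,0,0],"hand":-1},{"translation":[0,0,0],"angular":[0,0,5],"hand":-1},{"translation":[0,0,0],"angular":[0,0,5],"hand":-1},{"translation":[0,0,0],"angular":[0,0,5],"hand":-1},{"translation":[0,0,0],"angular":[0,0,5],"hand":-1},{"translation":[0,0,0],"angular":[0,0,5],"hand":-1},{"translation":[0,0,0],"angular":[0,0,5],"hand":-1},{"translation":[0,0,0],"angular":[0,0,0],"hand":-1}]'; python3 st.py; python3 - <<'E'
from h import *
t=save('top','t2.png');s=save('side','s2.png')
b=cv2.resize(s[180:260,225:345],None,fx=6,fy=6)[:,:,::-1]
cv2.imwrite('pics/c2.png',b)
E
python3 meas.py pics/t2.png pics/s2.png
```

```text
time: 5.0
ee_pos: [0.5076, -0.0523, 0.0897]
eef_rot: [-0.605, -0.365, 0.606, -0.365]
ft_force: [-4.3, 2.2, 6.6]
width: 0.0221
t 5.0 pos [ 0.5076 -0.0523  0.0897] down [-0.001  0.    -1.   ] jaw -27.8 F [-4.3  2.2  6.6] T [0.54 0.81 0.04] w 0.0221 q [ 0.64  0.32 -0.7   1.91  0.24  1.   -0.66]
top disc [201.81 239.23] [0.5864 0.0883 0.057 ] [233 196  13  13 116]
(array([586.52,  88.09,  -1.1 ,  -2.04,   6.45]), 5421)
side disc [238.5 246.1] [0.5866 0.0888 0.057 ] [240 234  13  10  88]
(array([586.58,  87.23,  -1.15,  -1.63,   6.4 ]), 7561)
```

View pics/c2.png

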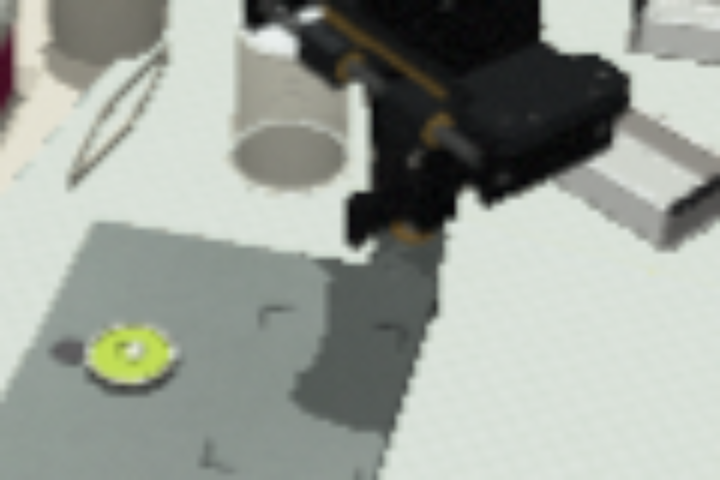

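```bash
python3 - <<'E'
from h import *
for a in(32,47,62):
    a=np.radians(a);d=.043*np.array([np.cos(a),np.sin(a)]);c=np.array([.508,-.0525])
    print(proj('side',[[*(c+d),.075],[*(c-d),.075]]).round(1).tolist(),proj('top',[[*(c+d),.075],[*(c-d),.075]]).round(1).tolist())
t=cv2.imread('pics/t2.png');cv2.imwrite('pics/c3.png',cv2.resize(t[190:260,240:330],None,fx=7,fy=7))
E
```

```text
[[212.5, 278.9], [210.4, 309.0]] [[214.7, 283.4], [241.8, 301.6]]
[[214.9, 280.0], [208.0, 307.7]] [[217.4, 280.1], [239.0, 304.8]]
[[217.1, 282.1], [206.0, 305.5]] [[220.9, 277.7], [235.5, 307.2]]
```

View pics/c3.png

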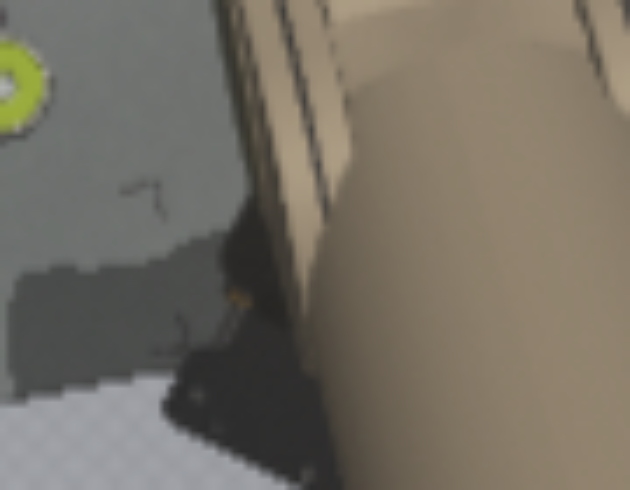

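```bash
python3 -m pendant '[{"translation":[0,0,0],"angular":[0,0,0],"hand":-1},{"translation":[0,0,0],"angular":[0,0,0],"hand":-1},{"translation":[0,0,0],"angular":[0,0,0],"hand":-1},{"translation":[0,0,0],"angular":[0,0,0],"hand":-1},{"translation":[0,0,0],"angular":[0,0,0],"hand":-1},{"translation":[0,0,0],"angular":[0,0,0],"hand":-1}]'; python3 - <<'E'
from h import *
t=save('top','t3.png');s=save('side','s3.png')
t0=cv2.imread('pics/top0.png')
a=[cv2.resize(cv2.imread('pics/'+f)[190:214,226:254],None,fx=9,fy=9,interpolation=0) for f in('top0.png','t2.png','t3.png')]
b=[cv2.resize(cv2.imread('pics/'+f)[228:252,232:260],None,fx=9,fy=9,interpolation=0) for f in('side0.png','s2.png','s3.png')]
cv2.imwrite('pics/b3.png',np.vstack([np.hstack(a),np.hstack(b)]))
E
python3 meas.py pics/t3.png pics/s3.png; python3 st.py
```

```text
time: 5.7
ee_pos: [0.5076, -0.0523, 0.0897]
eef_rot: [-0.606, -0.364, 0.606, -0.364]
ft_force: [-4.6, 2.8, 5.6]
width: 0.0219
top disc [201.81 239.23] [0.5864 0.0883 0.057 ] [233 196  13  13 116]
(array([ 5.8598e+02,  8.7730e+01, -2.5000e-01, -1.4000e+00,  7.0400e+00]), 5754)
side disc [238.52 246.1 ] [0.5866 0.0889 0.057 ] [240 234  13  10  87]
(array([586.49,  87.08,  -1.06,  -1.26,   6.4 ]), 6806)
t 5.8 pos [ 0.5076 -0.0523  0.0897] down [-0.001  0.    -1.   ] jaw -28.0 F [-3.9  3.1  4.8] T [0.47 0.74 0.06] w 0.0221 q [ 0.64  0.32 -0.7   1.91  0.24  1.   -0.66]
```

View pics/b3.png

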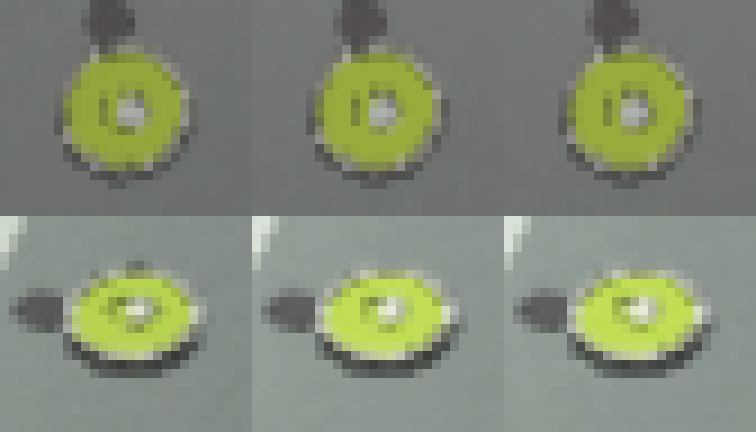

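```bash
python3 meas.py pics/t1.png pics/s1.png; python3 - <<'E'
import cv2,numpy as np
for a,sl in(('top0 t1 t2 t3',np.s_[196:206,234:246]),('side0 s1 s2 s3',np.s_[234:244,240:254])):
    for n in a.split():
        im=cv2.imread(f'pics/{n}.png')[sl].astype(float); b=np.clip(im[...,0]-70,0,None)
        if n[0]=='s': b=np.clip(im[...,0]-np.median(im[...,0])-25,0,None)*1
        g=np.mgrid[:b.shape[0],:b.shape[1]]; print(n,(b*g[0]).sum()/b.sum(),(b*g[1]).sum()/b.sum(),b.sum())
E
```

```text
top disc [201.79 239.22] [0.5864 0.0883 0.057 ] [233 196  13  13 116]
(array([586.19,  87.83,  -0.96,  -2.3 ,   7.05]), 4335)
side disc [238.53 246.03] [0.5867 0.089  0.057 ] [240 234  13  10  90]
(array([586.32,  87.06,  -0.99,  -1.71,   6.66]), 8836)
top0 4.027620396600566 6.242917847025495 1412.0
t1 3.9438521677327647 6.2835820895522385 1407.0
t2 3.993943472409152 6.129878869448183 1486.0
t3 3.8819444444444446 6.054166666666666 1440.0
side0 3.5190868263473054 7.100299401197605 1336.0
s1 3.4921135646687698 7.195583596214511 1268.0
s2 3.479139072847682 6.9956953642384105 1510.0
s3 3.5139240506329115 6.979113924050633 1580.0
```

The wing turned with the grip, and the bubble is moving as predicted (with some lag). I'll turn another 30°, then open and back off upward.

```bash
python3 -m pendant '[{"translation":[0,0,0],"angular":[0,0,5],"hand":-1},{"translation":[0,0,0],"angular":[0,0,5],"hand":-1},{"translation":[0,0,0],"angular":[0,0,5],"hand":-1},{"translation":[0,0,0],"angular":[0,0,5],"hand":-1},{"translation":[0,0,0],"angular":[0,0,5],"hand":-1},{"translation":[0,0,0],"angular":[0,0,5],"hand":-1},{"translation":[0,0,0],"angular":[0,0,0],"hand":-1},{"translation":[0,0,0],"angular":[0,0,0],"hand":0.1},{"translation":[0,0,0],"angular":[0,0,0],"hand":0.1},{"translation":[0,0,0],"angular":[0,0,0],"hand":0.1},{"translation":[0,0,0],"angular":[0,0,0],"hand":0.1}]'; python3 st.py
cat >> h.py <<'E'
def joint(c,ims,z=0.057,S=5,C0=(586.3,87.9)):
    p0=proj(c,[[C0[0]/1000,C0[1]/1000,z]])[0].round().astype(int); h=8
    rr,cc=np.mgrid[p0[0]-h:p0[0]+h+1,p0[1]-h:p0[1]+h+1]
    off=(np.arange(S)+.5)/S-.5
    R4=rr[:,:,None,None]+off[None,None,:,None]+0*off; C4=cc[:,:,None,None]+off[None,None,None,:]+0*off[:,None]
    XY=plane_xy(c,R4,C4,z).reshape(R4.shape+(2,))*1000
    Ps=[im[rr,cc].astype(float) for im in ims]; n=len(ims)
    sm=lambda x:1/(1+np.exp(-x/0.4))
    def res(q):
        d=np.hypot(XY[...,0]-q[0],XY[...,1]-q[1]); out=[]
        w=sm(13-d).mean((2,3)).ravel()
        for k,P in enumerate(Ps):
            b=np.hypot(XY[...,0]-q[3+2*k],XY[...,1]-q[4+2*k])
            B=sm(4.8-b); Rg=sm(d-6)*sm(q[2]-d)*(1-B); F=1-B-Rg
            A=np.stack([x.mean((2,3)).ravel()*w for x in(B,Rg,F)],1); Y=P.reshape(-1,3)*w[:,None]
            out.append((A@np.linalg.lstsq(A,Y,rcond=None)[0]-Y).ravel())
        return np.concatenate(out)
    s=least_squares(res,[*C0,7]+list(C0)*n,diff_step=1e-5,bounds=([-1e4,-1e4,6.3]+[-1e4]*2*n,[1e4,1e4,9]+[1e4]*2*n))
    q=s.x; print(c,'centre',q[:3].round(2),'cost',round(s.cost/n))
    for k in range(n): 
        o=q[3+2*k:5+2*k]-q[:2]; print('  off world',o.round(2),'|',round(float(np.hypot(*o)),2),'plate',(np.array([[.985,.171],[-.171,.985]])@o).round(2))
E
python3 - <<'E'
from h import *
L=lambda n:cv2.imread('pics/'+n)[:,:,::-1]
save('top','t4.png');save('side','s4.png')
joint('top',[L(n) for n in('top0.png','t1.png','t2.png','t3.png','t4.png')])
joint('side',[L(n) for n in('side0.png','s1.png','s2.png','s3.png','s4.png')])
E
```

```text
time: 6.9
ee_pos: [0.5081, -0.053, 0.0896]
eef_rot: [0.491, 0.508, -0.491, 0.509]
ft_force: [-0.2, 0.2, 0.5]
width: 0.0445
t 6.9 pos [ 0.5081 -0.053   0.0896] down [ 0. -0. -1.] jaw 2.0 F [-0.2  0.2  0.5] T [ 0.02 -0.12 -0.05] w 0.0445 q [ 0.71  0.34 -0.79  1.9   0.28  1.01 -0.17]
top centre [586.35  87.92   6.63] cost 5072
  off world [-0.67 -2.15] | 2.25 plate [-1.02 -2.01]
  off world [-1.11 -2.37] | 2.62 plate [-1.5  -2.15]
  off world [-0.95 -1.9 ] | 2.13 plate [-1.26 -1.71]
  off world [-0.63 -1.51] | 1.63 plate [-0.87 -1.38]
  off world [ 0.07 -1.15] | 1.15 plate [-0.13 -1.14]
side centre [586.5   87.13   6.31] cost 7620
  off world [-0.82 -1.43] | 1.65 plate [-1.05 -1.27]
  off world [-1.12 -1.7 ] | 2.03 plate [-1.39 -1.48]
  off world [-1.09 -1.53] | 1.88 plate [-1.34 -1.32]
  off world [-1.05 -1.3 ] | 1.67 plate [-1.26 -1.1 ]
  off world [-0.83  0.18] | 0.85 plate [-0.78  0.32]
```

```bash
python3 -m pendant '[{"translation":[0,0,3],"angular":[0,0,0],"hand":0.1},{"translation":[0,0,4],"angular":[0,0,0],"hand":0.1},{"translation":[0,0,4],"angular":[0,0,0],"hand":0.1},{"translation":[0,0,3],"angular":[0,0,0],"hand":0.1},{"translation":[-1,-4,2],"angular":[0,0,0],"hand":0.1},{"translation":[-1,-4,0],"angular":[0,0,0],"hand":0.1},{"translation":[-1,-4,0],"angular":[0,0,0],"hand":0.1},{"translation":[-1,-4,0],"angular":[0,0,0],"hand":0.1},{"translation":[0,0,0],"angular":[0,0,0],"hand":0.1},{"translation":[0,0,0],"angular":[0,0,0],"hand":0.1}]'; python3 st.py
python3 - <<'E'
from h import *
L=lambda n:cv2.imread('pics/'+n)[:,:,::-1]
t=save('top','t5.png');s=save('side','s5.png')
joint('top',[L(n) for n in('t1.png','t3.png','t4.png','t5.png')])
joint('side',[L(n) for n in('s1.png','s3.png','s4.png','s5.png')])
a=[cv2.resize(cv2.imread('pics/'+f)[190:214,226:254],None,fx=9,fy=9,interpolation=0) for f in('t1.png','t4.png','t5.png')]
b=[cv2.resize(cv2.imread('pics/'+f)[228:252,232:260],None,fx=9,fy=9,interpolation=0) for f in('s1.png','s4.png','s5.png')]
cv2.imwrite('pics/b5.png',np.vstack([np.hstack(a),np.hstack(b)]))
cv2.imwrite('pics/c5.png',cv2.resize(t[170:280,150:310],None,fx=5,fy=5,interpolation=cv2.INTER_CUBIC)[:,:,::-1])
E
```

```text
time: 8.0
ee_pos: [0.4678, -0.2135, 0.2494]
eef_rot: [0.492, 0.508, -0.492, 0.508]
ft_force: [0.3, 0.6, 0.1]
width: 0.0477
t 8.0 pos [ 0.4678 -0.2135  0.2494] down [ 0.  0. -1.] jaw 1.9 F [0.3 0.6 0.1] T [-0.01 -0.11  0.02] w 0.0477 q [ 1.    0.15 -0.72  1.72  0.1   1.32  0.3 ]
top centre [586.33  87.87   6.42] cost 5122
  off world [-1.1  -2.32] | 2.56 plate [-1.48 -2.1 ]
  off world [-0.63 -1.44] | 1.57 plate [-0.86 -1.31]
  off world [ 0.07 -1.09] | 1.09 plate [-0.12 -1.09]
  off world [ 0.05 -1.1 ] | 1.11 plate [-0.14 -1.1 ]
side centre [586.56  87.22   6.3 ] cost 7469
  off world [-1.17 -1.77] | 2.12 plate [-1.45 -1.55]
  off world [-1.09 -1.38] | 1.75 plate [-1.31 -1.17]
  off world [-0.88  0.1 ] | 0.88 plate [-0.85  0.25]
  off world [-0.97  0.09] | 0.98 plate [-0.94  0.25]
```

View pics/b5.png

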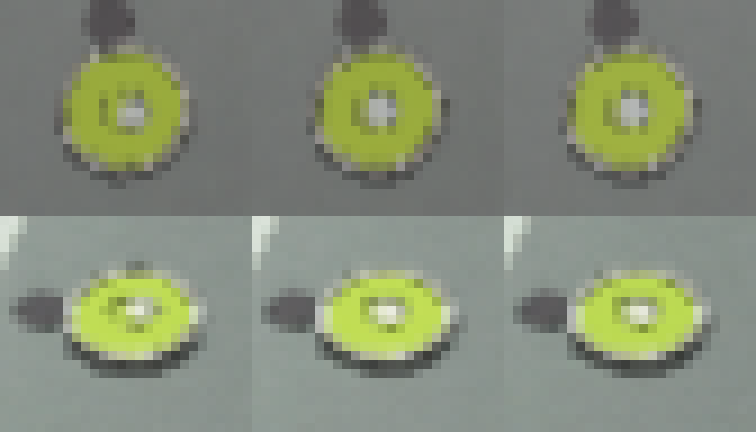

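View pics/c5.png

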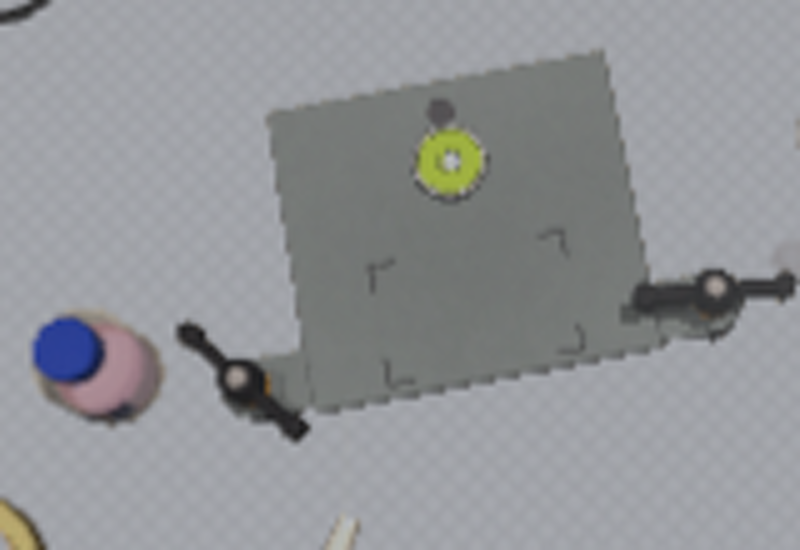

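```bash
python3 - <<'E'
import cv2,numpy as np
np.set_printoptions(linewidth=200)
for n,sl in(('t1',np.s_[195:209,231:248]),('t5',np.s_[195:209,231:248]),('s1',np.s_[231:247,237:256]),('s5',np.s_[231:247,237:256])):
    im=cv2.imread(f'pics/{n}.png').astype(int)[sl]
    print(n,'blue');print(im[...,0]);print('green');print(im[...,1])
E
```

```text
t1 blue
[[116 115 116 116 111 130  84  99 121 123 116 106 120 112 114 116 116]
 [116 116 116 115 104 138  79  59  57  59  62  91 115 121 113 116 116]
 [117 116 114 112 106  68  60  62  61  61  62  60  61 131 123 116 115]
 [116 116 117 101  67  60  61  61  61  61  61  60  61  59 129 116 115]
 [116 115 123  70  61  60  61  61  59  65  60  61  60  60  65 121 117]
 [116 109  95  66  61  61  60  60  62  82  72  62  61  61  61 142 116]
 [115 105  72  61  60  60  59  60  97 126 127  78  61  60  60 110 102]
 [115 101  66  61  60  60  62  62 142 171 171  97  64  60  60 122 104]
 [115  92  73  61  60  60  62  60 138 152 149  90  62  60  60 143 104]
 [114  89 114  70  60  60  61  59  67  77  95  66  59  60  79 105  96]
 [114 113 136  86  62  60  60  61  61  59  61  60  60  67 110  76 107]
 [114 113  84  92  86  62  60  60  61  60  61  60  69  93 105  96 110]
 [114 113  94  80 106 102  84  67  62  61  70  99  85 107  89 109 111]
 [113 112 113  94  89 134 106  77  78  69  78 129  91  85 109 111 112]]
green
[[119 117 118 117 113 132  89 108 139 143 136 118 124 114 117 118 118]
 [118 117 118 116 11
[... 7295 characters left out ...]
80 218 217 217 218 180 201 228 231 183 194 218 217 218 217 171 142]
 [ 84  88 182 218 217 218 218 197 189 210 218 200 208 218 218 216 210 149 130]
 [ 91 114 177 208 215 216 218 217 211 188 152 192 217 217 216 206 162 106 128]
 [149 148 105 145 198 216 218 217 218 217 218 216 216 217 199 179 115 118 143]
 [148 149 113  70 134 189 208 213 215 216 217 217 210 203 156  91  76 125 143]
 [150 150 126  95  73  82 138 177 185 194 205 198 150  88  60  75 125 143 146]
 [152 152 154 152 122  90  80  69  62  77  80  82  71  78  84 125 144 143 144]
 [150 149 149 150 149 149 139 109  89  87  90  93  95 129 144 144 146 145 145]
 [149 149 149 147 148 150 149 147 147 145 143 145 146 146 146 146 146 145 145]]
```

The numbers put the bubble about 0.6 mm off centre, toward −y. The limit is 1.2 mm, so another ~15° anticlockwise on the right screw centres it better.

```bash
python3 -m pendant '[{"translation":[1,4,0],"angular":[0,0,0],"hand":0.1},{"translation":[1,4,0],"angular":[0,0,0],"hand":0.1},{"translation":[1,4,0],"angular":[0,0,0],"hand":0.1},{"translation":[1,4,0],"angular":[0,0,0],"hand":0.1},{"translation":[0,0,-3],"angular":[0,0,0],"hand":0.1},{"translation":[0,0,-4],"angular":[0,0,0],"hand":0.1},{"translation":[0,0,-4],"angular":[0,0,0],"hand":0.1},{"translation":[0,0,-3],"angular":[0,0,0],"hand":0.1},{"translation":[0,0,-2],"angular":[0,0,0],"hand":0.1},{"translation":[0,0,0],"angular":[0,0,0],"hand":0.1},{"translation":[0,0,0],"angular":[0,0,0],"hand":-1},{"translation":[0,0,0],"angular":[0,0,0],"hand":-1},{"translation":[0,0,0],"angular":[0,0,0],"hand":-1},{"translation":[0,0,0],"angular":[0,0,0],"hand":-1},{"translation":[0,0,0],"angular":[0,0,0],"hand":-1},{"translation":[0,0,0],"angular":[0,0,0],"hand":-1}]' 30; python3 st.py
```

```text
time: 9.7
ee_pos: [0.5072, -0.053, 0.0902]
eef_rot: [0.491, 0.509, -0.492, 0.508]
ft_force: [-7.6, -0.8, 9.3]
width: 0.022
t 9.7 pos [ 0.5072 -0.053   0.0902] down [-0.002 -0.001 -1.   ] jaw 2.0 F [-7.6 -0.8  9.3] T [-0.05  1.8   0.  ] w 0.022 q [ 0.72  0.34 -0.8   1.9   0.29  1.02 -0.17]
```

```bash
python3 -m pendant '[{"translation":[0,0,0],"angular":[0,0,5],"hand":-1},{"translation":[0,0,0],"angular":[0,0,5],"hand":-1},{"translation":[0,0,0],"angular":[0,0,5],"hand":-1},{"translation":[0,0,0],"angular":[0,0,0],"hand":-1},{"translation":[0,0,0],"angular":[0,0,0],"hand":0.1},{"translation":[0,0,0],"angular":[0,0,0],"hand":0.1},{"translation":[0,0,0],"angular":[0,0,0],"hand":0.1},{"translation":[0,0,0],"angular":[0,0,0],"hand":0.1},{"translation":[0,0,3],"angular":[0,0,0],"hand":0.1},{"translation":[0,0,4],"angular":[0,0,0],"hand":0.1},{"translation":[0,0,4],"angular":[0,0,0],"hand":0.1},{"translation":[0,0,3],"angular":[0,0,0],"hand":0.4},{"translation":[-1,-4,2],"angular":[0,0,-4],"hand":1},{"translation":[-1,-4,0],"angular":[0,0,-4],"hand":1},{"translation":[-1,-4,0],"angular":[0,0,-4],"hand":1},{"translation":[-1,-4,0],"angular":[0,0,-5],"hand":1},{"translation":[0,-2,0],"angular":[0,0,0],"hand":1},{"translation":[0,0,0],"angular":[0,0,0],"hand":1}]'; python3 st.py
python3 - <<'E'
from h import *
L=lambda n:cv2.imread('pics/'+n)[:,:,::-1]
t=save('top','t6.png');s=save('side','s6.png')
joint('top',[L(n) for n in('t1.png','t3.png','t5.png','t6.png')])
joint('side',[L(n) for n in('s1.png','s3.png','s5.png','s6.png')])
a=[cv2.resize(cv2.imread('pics/'+f)[190:214,226:254],None,fx=9,fy=9,interpolation=0) for f in('t1.png','t5.png','t6.png')]
b=[cv2.resize(cv2.imread('pics/'+f)[228:252,232:260],None,fx=9,fy=9,interpolation=0) for f in('s1.png','s5.png','s6.png')]
cv2.imwrite('pics/b6.png',np.vstack([np.hstack(a),np.hstack(b)]))
for n,sl in(('t6',np.s_[195:209,231:248]),('s6',np.s_[233:244,241:252])):
    im=cv2.imread(f'pics/{n}.png').astype(int)[sl]
    print(n,'blue');print(im[...,0]);print('green');print(im[...,1])
E
```

```text
time: 11.5
ee_pos: [0.4673, -0.236, 0.2492]
eef_rot: [-0.501, -0.499, 0.501, -0.499]
ft_force: [0.1, -0.2, -0.3]
width: 0.0859
t 11.5 pos [ 0.4673 -0.236   0.2492] down [-0. -0. -1.] jaw -0.2 F [ 0.1 -0.2 -0.3] T [-0.01 -0.12  0.  ] w 0.0859 q [ 1.05  0.17 -0.74  1.69  0.12  1.32  0.28]
top centre [586.31  87.91   6.38] cost 4977
  off world [-1.08 -2.36] | 2.6 plate [-1.47 -2.14]
  off world [-0.61 -1.48] | 1.6 plate [-0.85 -1.35]
  off world [ 0.07 -1.14] | 1.14 plate [-0.13 -1.14]
  off world [ 0.24 -0.64] | 0.69 plate [ 0.13 -0.68]
side centre [586.51  87.28   6.3 ] cost 7505
  off world [-1.12 -1.83] | 2.15 plate [-1.42 -1.61]
  off world [-1.04 -1.43] | 1.77 plate [-1.27 -1.23]
  off world [-0.93  0.03] | 0.93 plate [-0.91  0.19]
  off world [-0.26  0.19] | 0.32 plate [-0.23  0.23]
t6 blue
[[122 120 120 121 115 126  96  93 119 129 109 105 123 115 119 122 122]
 [121 120 119 116 124 122  87  69  64  66  60  97 118 123 118 121 121]
 [122 122 116 114 139  76  64  65  65  66  66  66  66 137 128 116 120]
 [122 122 114 117  75  65  66  65  66  66  66  67  66  62 136 110 119]
 [121 117
[... 2052 characters left out ...]
3  82  90  73  54  72  83  82  82]
 [118  91  83  82  83  83  83  83  83  92  96]
 [115 118 103 102 101  98 105 102  90 117 124]
 [ 67  76 132 148 149 138 158 152 116  79  59]]
green
[[150 149 155 156 152 150 150 150 152 151 146]
 [153 155 170 185 185 178 183 183 182 164 152]
 [164 179 167 198 217 217 216 217 195 153 165]
 [156 191 218 210 207 208 206 209 214 218 195]
 [199 216 217 171 156 173 159 164 202 217 217]
 [216 217 217 182 212 231 231 200 200 217 217]
 [217 217 217 196 193 212 218 178 196 218 218]
 [215 217 217 217 208 169 139 191 217 217 215]
 [196 213 216 216 218 216 218 217 217 217 198]
 [132 187 207 213 216 217 218 214 207 202 159]
 [ 71  81 138 177 190 196 207 185 131  84  62]]
```

View pics/b6.png

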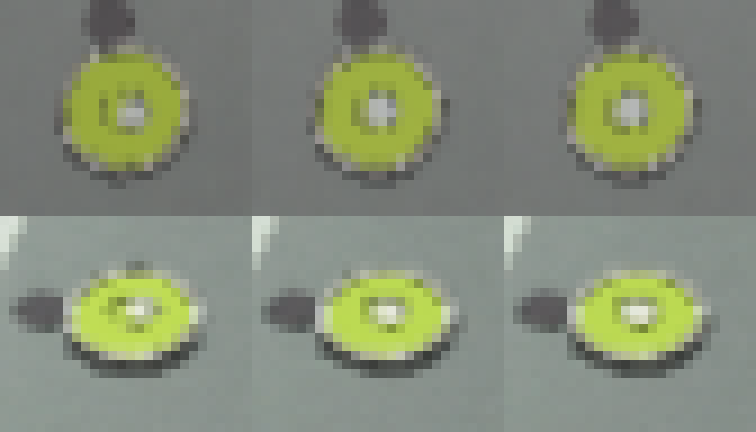

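The level now reads centred: top −0.6 mm, side +0.2 mm, mean about 0.2 mm off, bubble inside the ring in both views (top (202,239.6), side (240,250.6)). Now tray B: I'll project my box model into both views to check it.

```bash
python3 - <<'E'
from h import *
c=np.array([.4379,-.3488]);a=np.radians(11.5);u=np.array([np.cos(a),np.sin(a)]);v=np.array([-u[1],u[0]])
for cam,f,(r0,r1,c0,c1) in(('top','top0.png',(200,290,360,440)),('side','side0.png',(160,215,310,380))):
    im=cv2.imread('pics/'+f); k=8
    im=cv2.resize(im[r0:r1,c0:c1],None,fx=k,fy=k,interpolation=cv2.INTER_CUBIC)
    for z,col in((0,(0,255,0)),(.03,(0,0,255))):
        P=[[*(c+sx*.05*u+sy*.03*v),z] for sx,sy in((1,1),(1,-1),(-1,-1),(-1,1))]
        q=((proj(cam,P)-[r0,c0]+.5)*k)[:,::-1].astype(np.int32)
        cv2.polylines(im,[q.reshape(-1,1,2)],True,col,1)
    cv2.imwrite(f'pics/m_{cam}.png',im[:600])
E
```

```text
(no output)
```

View pics/m_top.png

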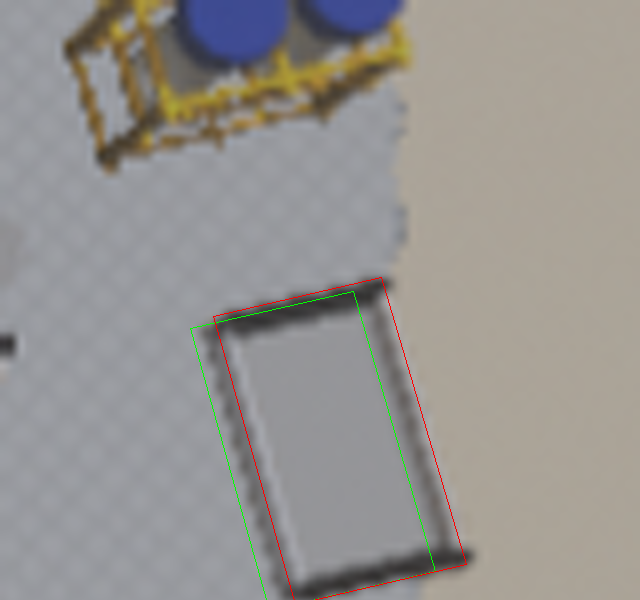

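View pics/m_side.png

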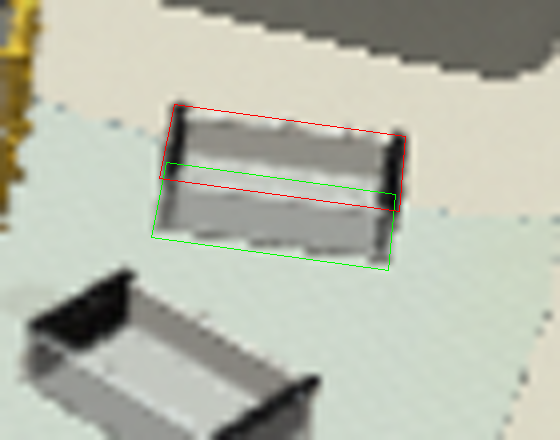

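```bash
python3 - <<'E'
from h import *
for z in(0,.05,.1,.15,.2): print(z,[atz('top',p,z)[:2].round(3).tolist() for p in([200,443],[240,446],[285,452],[296,480])],'side',[atz('side',p,z)[:2].round(3).tolist() for p in([162,383],[138,276],[157,398])])
t=cv2.imread('pics/top0.png');s=cv2.imread('pics/side0.png')
cv2.imwrite('pics/bas.png',np.hstack([cv2.resize(t[120:310,390:560],(400,447)),cv2.resize(s[70:190,260:430],(400,282))[:447] if 0 else cv2.copyMakeBorder(cv2.resize(s[70:190,260:430],(400,282)),0,165,0,0,0)]))
E
```

```text
0 [[0.595, -0.491], [0.479, -0.487], [0.354, -0.49], [0.322, -0.565]] side [[0.348, -0.578], [0.796, -0.576], [0.302, -0.643]]
0.05 [[0.582, -0.469], [0.472, -0.465], [0.353, -0.468], [0.323, -0.539]] side [[0.34, -0.487], [0.757, -0.486], [0.297, -0.548]]
0.1 [[0.57, -0.446], [0.465, -0.443], [0.352, -0.445], [0.323, -0.513]] side [[0.331, -0.396], [0.717, -0.395], [0.291, -0.453]]
0.15 [[0.558, -0.424], [0.458, -0.42], [0.35, -0.423], [0.323, -0.487]] side [[0.322, -0.306], [0.678, -0.305], [0.286, -0.358]]
0.2 [[0.546, -0.402], [0.451, -0.398], [0.349, -0.401], [0.323, -0.462]] side [[0.314, -0.215], [0.638, -0.214], [0.28, -0.263]]
```

View pics/bas.png

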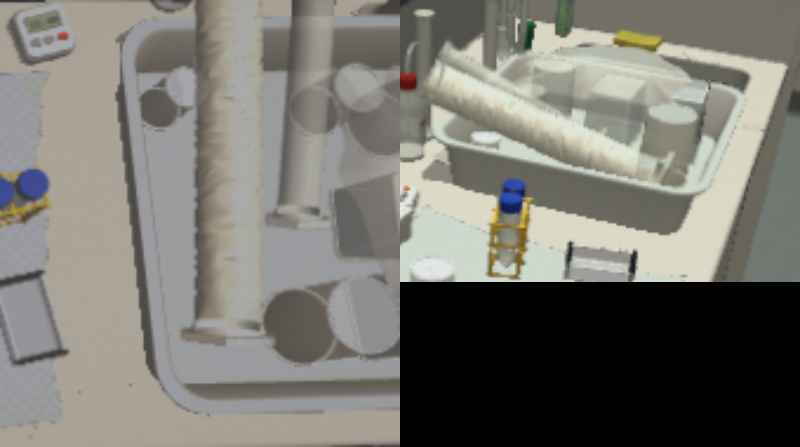

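```bash
python3 - <<'E'
from h import *
s=cv2.imread('pics/side0.png');t=cv2.imread('pics/top0.png')
a=cv2.resize(s[125:190,330:410],None,fx=5,fy=5,interpolation=cv2.INTER_CUBIC)
# vertical line candidate: points at world y,z for x=.44, compare rim
for y,z in((-.455,.05),(-.455,.07),(-.455,.09),(-.455,.11),(-.47,0)):
    q=(proj('side',[[.44,y,z]])[0]-[125,330])*5; cv2.circle(a,(int(q[1]),int(q[0])),3,(0,0,255),-1); print(y,z,(q/5+[125,330]).round(1))
cv2.imwrite('pics/bs.png',a)
b=cv2.resize(t[220:280,400:470],None,fx=6,fy=6,interpolation=cv2.INTER_CUBIC);cv2.imwrite('pics/bt.png',b)
E
```

```text
-0.455 0.05 [159.7 353.3]
-0.455 0.07 [154.8 354.1]
-0.455 0.09 [149.8 355. ]
-0.455 0.11 [144.7 355.8]
-0.47 0 [169.7 352.5]
```

View pics/bs.png

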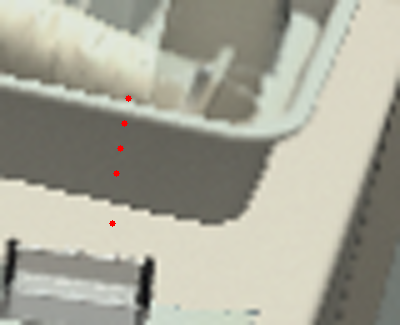

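View pics/bt.png

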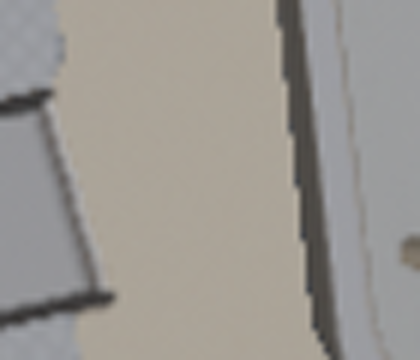

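The basin rim (y≈−0.453, z≈0.10) sits close beside the gripper body at the tray. I'll grasp with the gripper offset about 6 mm toward +y; closing then draws the tray away from the basin.

```bash
python3 -m pendant '[{"translation":[-0.3,-1,0],"angular":[0,0,-7.8],"hand":1},{"translation":[-0.3,-1,0],"angular":[0,0,-7.8],"hand":1},{"translation":[-0.3,-1,0],"angular":[0,0,-7.8],"hand":1},{"translation":[-0.3,-1,0],"angular":[0,0,-7.8],"hand":1},{"translation":[-0.3,-1,0],"angular":[0,0,-7.8],"hand":1},{"translation":[-0.3,-1,0],"angular":[0,0,-7.8],"hand":1},{"translation":[-0.3,-1,-1],"angular":[0,0,-7.8],"hand":1},{"translation":[-0.3,-1,-2],"angular":[0,0,-7.8],"hand":1},{"translation":[-0.3,-1,-3],"angular":[0,0,-7.8],"hand":1},{"translation":[-0.4,-1.9,-3],"angular":[0,0,-7.8],"hand":1},{"translation":[0,0,-3],"angular":[0,0,-0.3],"hand":1},{"translation":[0,0,0],"angular":[0,0,0],"hand":1}]' 20; python3 st.py; python3 - <<'E'
from h import *
t=save('top','t7.png');s=save('side','s7.png')
cv2.imwrite('pics/c7.png',np.hstack([cv2.resize(t[190:300,350:460],(390,390)),cv2.resize(s[120:220,290:390],(390,390))])[:,:,::-1])
E
```

```text
time: 12.8
ee_pos: [0.436, -0.3391, 0.126]
eef_rot: [-0.702, -0.075, 0.705, -0.071]
ft_force: [0.5, 0.9, -0.6]
width: 0.087
t 12.8 pos [ 0.436  -0.3391  0.126 ] down [-0.004  0.005 -1.   ] jaw -78.2 F [ 0.5  0.9 -0.6] T [0.06 0.04 0.03] w 0.087 q [ 1.02  0.33 -0.52  1.77  0.18  1.1  -0.92]
```

View pics/c7.png

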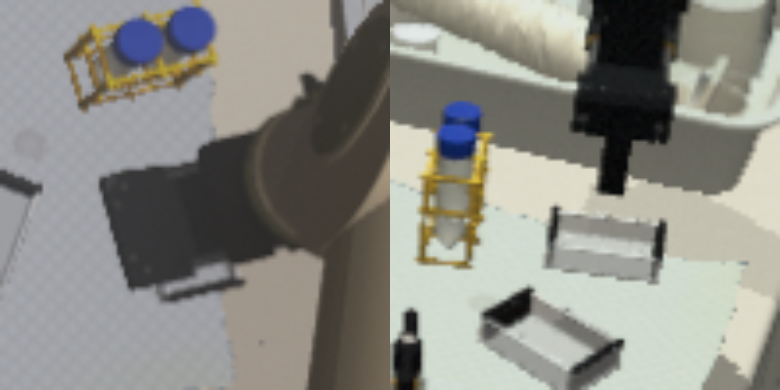

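```bash
python3 -m pendant '[{"translation":[0,0,-2.5],"angular":[0,0,0],"hand":1},{"translation":[0,0,-2],"angular":[0,0,0],"hand":1},{"translation":[0,0,0],"angular":[0,0,0],"hand":1},{"translation":[0,0,0],"angular":[0,0,0],"hand":1}]' 20; python3 st.py; python3 - <<'E'
from h import *
s=save('side','s8.png')
cv2.imwrite('pics/c8.png',cv2.resize(s[130:210,300:390],None,fx=7,fy=7)[:,:,::-1])
E
```

```text
time: 13.3
ee_pos: [0.4382, -0.3417, 0.0865]
eef_rot: [0.704, 0.072, -0.703, 0.073]
ft_force: [-0.2, -0.4, 0.2]
width: 0.0867
t 13.3 pos [ 0.4382 -0.3417  0.0865] down [ 0.002 -0.001 -1.   ] jaw -78.2 F [-0.2 -0.4  0.2] T [-0.01 -0.05  0.02] w 0.0867 q [ 1.01  0.38 -0.51  1.8   0.21  1.01 -0.95]
```

View pics/c8.png

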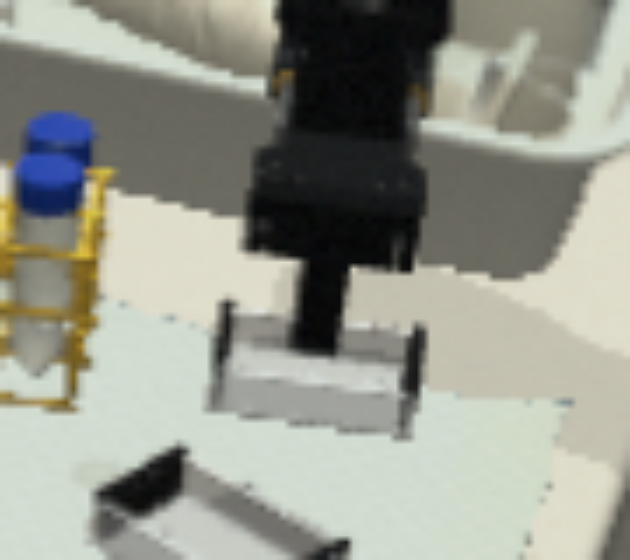

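```bash
python3 -m pendant '[{"translation":[-0.1,-0.3,-1.5],"angular":[0,0,-0.3],"hand":1},{"translation":[0,0,-1],"angular":[0,0,0],"hand":1},{"translation":[0,0,-1],"angular":[0,0,0],"hand":1},{"translation":[0,0,0],"angular":[0,0,0],"hand":1}]' 20; python3 st.py;  python3 -m pendant '[{"translation":[0,0,-1],"angular":[0,0,0],"hand":1},{"translation":[0,0,-1],"angular":[0,0,0],"hand":1},{"translation":[0,0,0],"angular":[0,0,0],"hand":1}]'; python3 st.py; python3 - <<'E'
from h import *
s=save('side','s9.png')
cv2.imwrite('pics/c9.png',cv2.resize(s[130:210,300:390],None,fx=7,fy=7)[:,:,::-1])
E
```

```text
time: 13.75
ee_pos: [0.4351, -0.3442, 0.0478]
eef_rot: [-0.703, -0.071, 0.704, -0.069]
ft_force: [-0.8, -0.7, -0.3]
width: 0.087
t 13.75 pos [ 0.4351 -0.3442  0.0478] down [-0.002  0.002 -1.   ] jaw -78.6 F [-0.8 -0.7 -0.3] T [0.04 0.02 0.04] w 0.087 q [ 1.    0.43 -0.49  1.83  0.24  0.95 -0.97]
time: 14.05
ee_pos: [0.4352, -0.3443, 0.0279]
eef_rot: [-0.703, -0.071, 0.704, -0.07]
ft_force: [-0.5, 0.3, 0.5]
width: 0.087
t 14.05 pos [ 0.4352 -0.3443  0.0279] down [-0.002  0.002 -1.   ] jaw -78.6 F [-0.5  0.3  0.5] T [0.03 0.04 0.03] w 0.087 q [ 0.99  0.46 -0.48  1.84  0.26  0.91 -0.98]
```

View pics/c9.png

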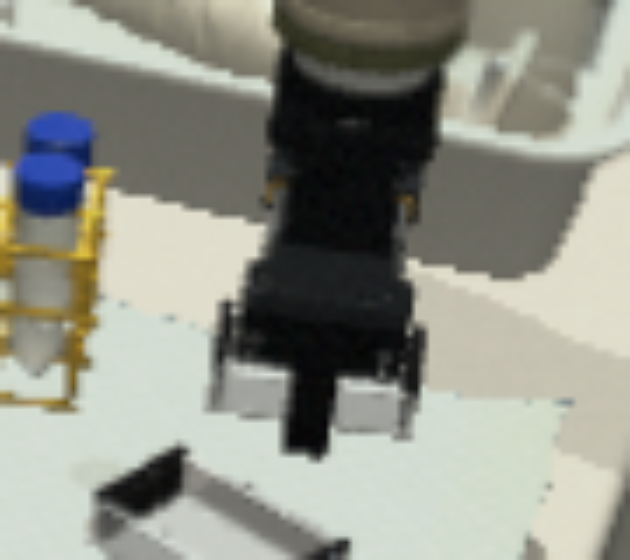

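The near finger stands outside the near wall, about mid-length (side ~(188,344)), and the tray is undisturbed. Closing.

```bash
python3 -m pendant '[{"translation":[0,0,0.4],"angular":[0,0,0],"hand":-1},{"translation":[0,0,0],"angular":[0,0,0],"hand":-1},{"translation":[0,0,0],"angular":[0,0,0],"hand":-1},{"translation":[0,0,0],"angular":[0,0,0],"hand":-1},{"translation":[0,0,0],"angular":[0,0,0],"hand":-1}]' 20; python3 st.py;  python3 -m pendant '[{"translation":[0,0,1],"angular":[0,0,0],"hand":-1},{"translation":[0,0,2],"angular":[0,0,0],"hand":-1},{"translation":[0,0.5,3],"angular":[0,0,0],"hand":-1},{"translation":[0,1,4],"angular":[0,0,0],"hand":-1},{"translation":[0,1,4],"angular":[0,0,0],"hand":-1},{"translation":[0,0,2],"angular":[0,0,0],"hand":-1},{"translation":[0,0,0],"angular":[0,0,0],"hand":-1}]'; python3 st.py; python3 - <<'E'
from h import *
s=save('side','s10.png');t=save('top','t10.png')
cv2.imwrite('pics/c10.png',np.hstack([cv2.resize(s[110:190,300:400],(480,384)),cv2.resize(t[190:290,330:410],(307,384))])[:,:,::-1])
E
```

```text
time: 14.6
ee_pos: [0.4362, -0.3454, 0.034]
eef_rot: [0.704, 0.07, -0.703, 0.07]
ft_force: [-1.0, -1.0, 3.1]
width: 0.0595
t 14.6 pos [ 0.4362 -0.3454  0.034 ] down [ 0.001 -0.001 -1.   ] jaw -78.6 F [-1.  -1.   3.1] T [-0.42 -0.09 -0.04] w 0.0595 q [ 0.99  0.45 -0.48  1.83  0.26  0.92 -0.98]
time: 15.3
ee_pos: [0.4374, -0.3201, 0.1973]
eef_rot: [0.705, 0.069, -0.702, 0.072]
ft_force: [1.1, 0.5, -1.8]
width: 0.0596
t 15.3 pos [ 0.4374 -0.3201  0.1973] down [ 0.004 -0.004 -1.   ] jaw -78.6 F [ 1.1  0.5 -1.8] T [-0.   -0.02 -0.03] w 0.0596 q [ 1.03  0.23 -0.54  1.73  0.13  1.21 -0.92]
```

View pics/c10.png

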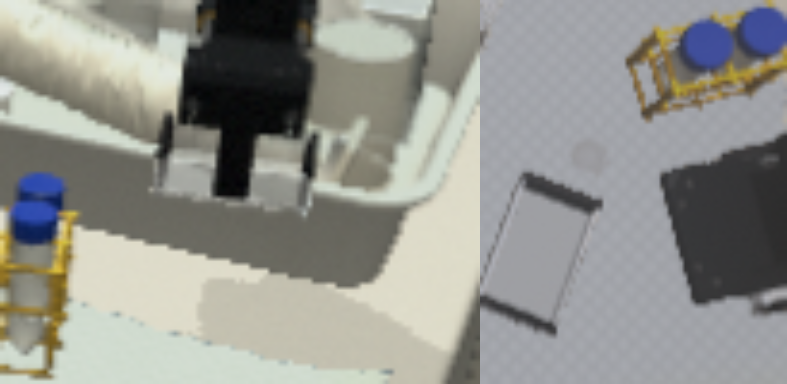

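Tray held (opening 59.6 mm), hanging level. Now I'll carry it over the table, turning it 88.3°.

```bash
python3 -m pendant '[{"translation":[0,2,2],"angular":[0,0,0],"hand":-1},{"translation":[0.6,3,1],"angular":[0,0,7.4],"hand":-1},{"translation":[0.6,3.1,0],"angular":[0,0,7.4],"hand":-1},{"translation":[0.6,3.1,0],"angular":[0,0,7.4],"hand":-1},{"translation":[0.6,3.1,0],"angular":[0,0,7.4],"hand":-1},{"translation":[0.6,3.1,0],"angular":[0,0,7.4],"hand":-1},{"translation":[0.6,3.1,0],"angular":[0,0,7.4],"hand":-1},{"translation":[0.6,3.1,0],"angular":[0,0,7.4],"hand":-1},{"translation":[0.6,3.1,0],"angular":[0,0,7.4],"hand":-1},{"translation":[0.6,3.1,0],"angular":[0,0,7.4],"hand":-1},{"translation":[0.6,3.1,0],"angular":[0,0,7.4],"hand":-1},{"translation":[0.5,3.1,0],"angular":[0,0,7.4],"hand":-1},{"translation":[0.4,3.5,0],"angular":[0,0,6.9],"hand":-1},{"translation":[0,0,0],"angular":[0,0,0],"hand":-1},{"translation":[0,0,0],"angular":[0,0,0],"hand":-1},{"translation":[0,0,0],"angular":[0,0,0],"hand":-1}]'; python3 st.py
```

```text
time: 17.0
ee_pos: [0.5046, 0.0739, 0.2226]
eef_rot: [0.456, 0.54, -0.457, 0.539]
ft_force: [-0.7, -0.9, -1.3]
width: 0.0598
t 17.0 pos [0.5046 0.0739 0.2226] down [-0.002 -0.    -1.   ] jaw 9.5 F [-0.7 -0.9 -1.3] T [-0.02 -0.12 -0.02] w 0.0598 q [ 0.64  0.21 -0.97  1.75  0.18  1.28 -0.2 ]
```

```bash
python3 -m pendant '[{"translation":[0.15,0,-4],"angular":[0,0,0.3],"hand":-1},{"translation":[0,0,-4],"angular":[0,0,0],"hand":-1},{"translation":[0,0,-2],"angular":[0,0,0],"hand":-1},{"translation":[0,0,-1],"angular":[0,0,0],"hand":-1},{"translation":[0,0,-1],"angular":[0,0,0],"hand":-1},{"translation":[0,0,0],"angular":[0,0,0],"hand":-1},{"translation":[0,0,0],"angular":[0,0,0],"hand":-1}]'; python3 st.py; cat > ov.py <<'E'
from h import *
import sys
n=sys.argv[1]; zb=float(sys.argv[2]); tc=[float(x) for x in sys.argv[3:5]]
pm=np.array([.5064,.0738]);c=np.array(tc);a=np.radians(99.8);u=np.array([np.cos(a),np.sin(a)]);v=np.array([-u[1],u[0]])
out=[]
for cam,(r0,r1,c0,c1) in(('top',(190,270,200,290)),('side',(200,280,230,320))):
    im=save(cam,f'{n}_{cam}.png')[:,:,::-1]; k=4.4
    raw=cv2.resize(im[r0:r1,c0:c1],None,fx=k,fy=k,interpolation=cv2.INTER_CUBIC); im=raw.copy()
    for cc,z,col in((c,zb,(0,255,0)),(c,zb+.03,(0,0,255)),(pm,.05,(255,255,0))):
        P=[[*(cc+sx*.05*u+sy*.03*v),z] for sx,sy in((1,1),(1,-1),(-1,-1),(-1,1))]
        q=((proj(cam,P)-[r0,c0]+.5)*k)[:,::-1].astype(np.int32)
        cv2.polylines(im,[q.reshape(-1,1,2)],True,col,1)
    out.append(np.vstack([raw,im])[:,:] if 0 else np.hstack([raw,im]))
o=np.vstack(out); cv2.imwrite(f'pics/{n}.png',cv2.resize(o,(792,int(o.shape[0]*792/o.shape[1]))) if o.shape[1]>800 else o); print(o.shape)
E
python3 ov.py p1 0.069 0.506 0.074
```

```text
time: 17.7
ee_pos: [0.5071, 0.075, 0.1044]
eef_rot: [0.455, 0.541, -0.454, 0.542]
ft_force: [-0.3, 0.6, -0.5]
width: 0.0592
t 17.7 pos [0.5071 0.075  0.1044] down [ 0.001  0.    -1.   ] jaw 9.9 F [-0.3  0.6 -0.5] T [-0.07 -0.16  0.01] w 0.0592 q [ 0.56  0.36 -0.92  1.88  0.33  1.06 -0.31]
(704, 792, 3)
```

```bash
python3 -c "
import cv2;a=cv2.imread('pics/p1.png');print(a.shape);h=a.shape[0];cv2.imwrite('pics/p1v.png',cv2.resize(a,(int(a.shape[1]*600/h),600)) if h>600 else a)"
```

```text
(704, 792, 3)
```

View pics/p1v.png

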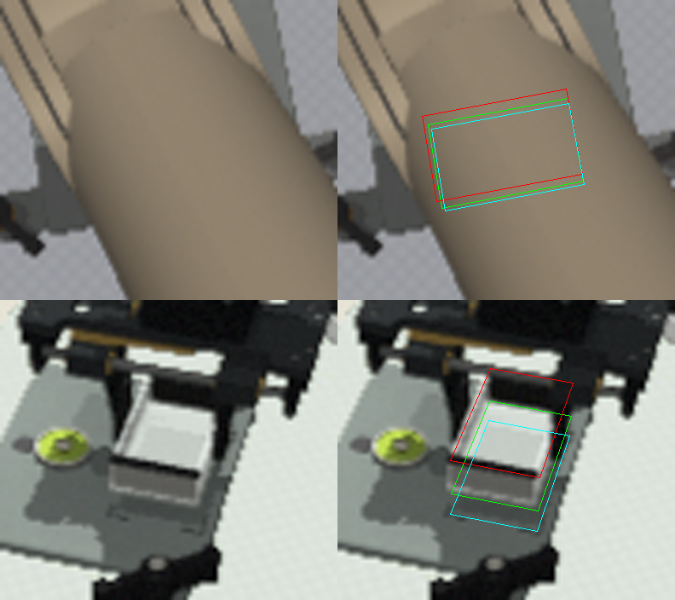

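```bash
python3 - <<'E'
from h import *
im=cv2.imread('pics/p1_side.png');r0,r1,c0,c1=218,258,252,300;k=14
im=cv2.resize(im[r0:r1,c0:c1],None,fx=k,fy=k,interpolation=cv2.INTER_CUBIC)
c=np.array([.5071,.0750]);a=np.radians(99.9);u=np.array([np.cos(a),np.sin(a)]);v=np.array([-u[1],u[0]]);zb=.0704
for z,col in((zb,(0,255,0)),(zb+.03,(0,0,255))):
    P=[[*(c-.002*u+sx*.05*u+sy*.03*v),z] for sx,sy in((1,1),(1,-1),(-1,-1),(-1,1))]
    q=((proj('side',P)-[r0,c0]+.5)*k)[:,::-1].astype(np.int32); cv2.polylines(im,[q.reshape(-1,1,2)],True,col,1)
cv2.imwrite('pics/p1z.png',im)
E
```

View pics/p1z.png

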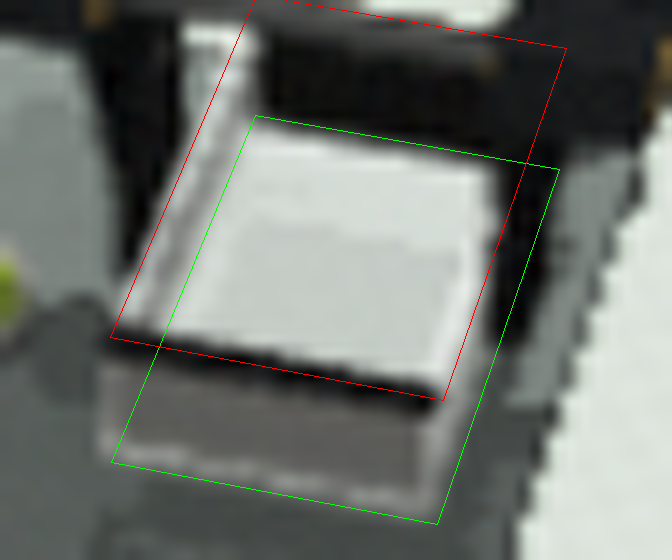

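```bash
python3 - <<'E'
from h import *
for n,cam,(r0,r1,c0,c1) in(('mk_s','side',(225,270,250,298)),('mk_t','top',(210,255,218,272))):
    f='pics/s6.png' if cam=='side' else 'pics/t6.png'
    im=cv2.imread(f);k=12
    im=cv2.resize(im[r0:r1,c0:c1],None,fx=k,fy=k,interpolation=cv2.INTER_CUBIC)
    c=np.array([.5064,.0738]);a=np.radians(99.8);u=np.array([np.cos(a),np.sin(a)]);v=np.array([-u[1],u[0]])
    P=[[*(c+sx*.05*u+sy*.03*v),.05] for sx,sy in((1,1),(1,-1),(-1,-1),(-1,1))]
    q=((proj(cam,P)-[r0,c0]+.5)*k)[:,::-1].astype(np.int32); cv2.polylines(im,[q.reshape(-1,1,2)],True,(255,255,0),1)
    cv2.imwrite(f'pics/{n}.png',cv2.convertScaleAbs(im,alpha=1.6,beta=-60))
E
```

```text
(no output)
```

View pics/mk_s.png

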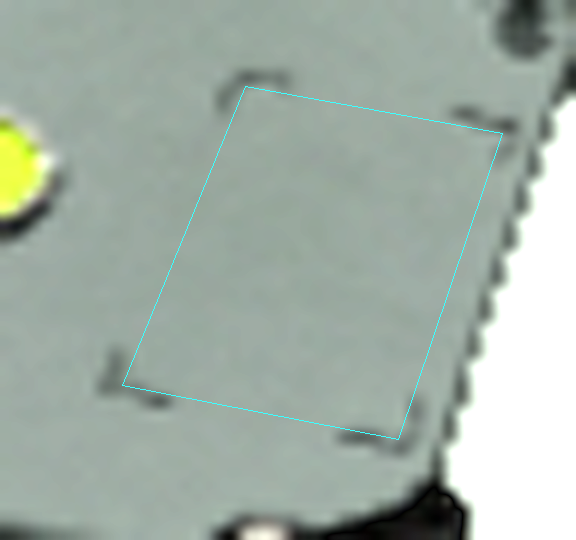

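View pics/mk_t.png

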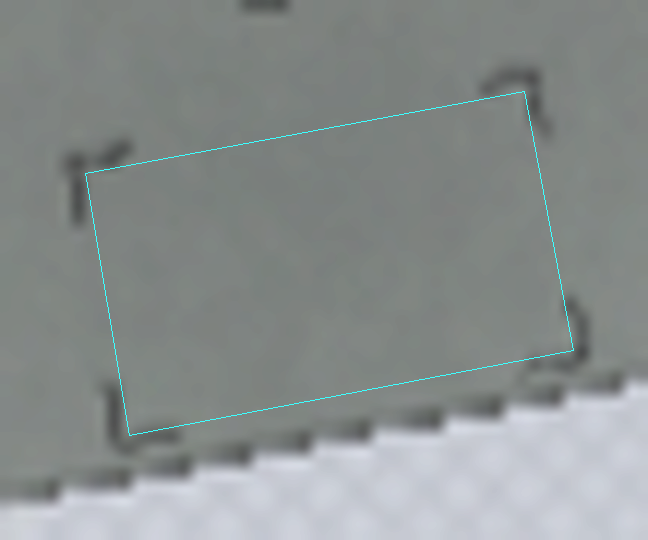

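```bash
python3 -m pendant '[{"translation":[-0.1,0.12,-0.8],"angular":[0,0,0],"hand":-1},{"translation":[0,0,-0.7],"angular":[0,0,0],"hand":-1},{"translation":[0,0,0],"angular":[0,0,0],"hand":-1},{"translation":[0,0,0],"angular":[0,0,0],"hand":-1}]'; python3 st.py; python3 - <<'E'
from h import *
im=save('side','s12.png')[:,:,::-1];r0,r1,c0,c1=222,268,250,300;k=12
im=cv2.resize(im[r0:r1,c0:c1],None,fx=k,fy=k,interpolation=cv2.INTER_CUBIC)
c=np.array([.5064,.0738]);a=np.radians(99.8);u=np.array([np.cos(a),np.sin(a)]);v=np.array([-u[1],u[0]]);zb=.0545
zb=float(r.read_state()['ee_pos'][2])-.034;print(zb)
for z,col in((zb,(0,255,0)),(zb+.03,(0,0,255))):
    P=[[*(c+sx*.05*u+sy*.03*v),z] for sx,sy in((1,1),(1,-1),(-1,-1),(-1,1))]
    q=((proj('side',P)-[.25,.23]-[r0,c0]+.5)*k)[:,::-1].astype(np.int32); cv2.polylines(im,[q.reshape(-1,1,2)],True,col,1)
cv2.imwrite('pics/p2z.png',im)
E
```

```text
time: 18.2
ee_pos: [0.5053, 0.0764, 0.0883]
eef_rot: [0.455, 0.542, -0.455, 0.541]
ft_force: [-0.0, -0.0, -0.8]
width: 0.0596
t 18.2 pos [0.5053 0.0764 0.0883] down [-0.001  0.    -1.   ] jaw 10.0 F [-0.  -0.  -0.8] T [ 0.03 -0.12  0.  ] w 0.0596 q [ 0.55  0.38 -0.91  1.9   0.35  1.03 -0.33]
0.05454724881791055
```

View pics/p2z.png

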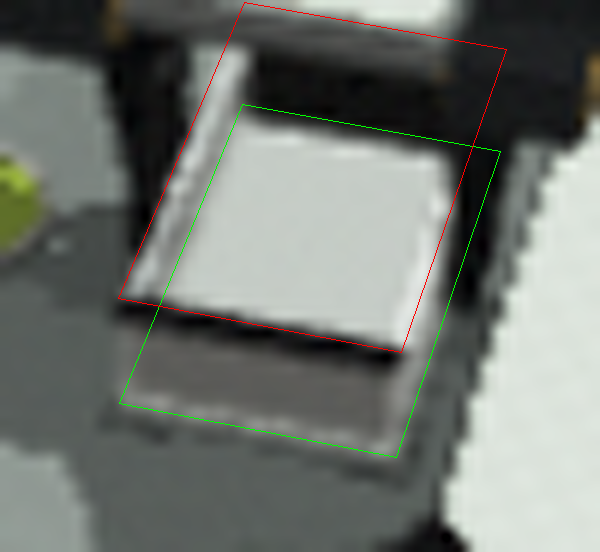

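The tray's outline coincides with its place in the side view. Lowering the last 4–5 mm while watching the force.

```bash
python3 -m pendant '[{"translation":[0,0,-0.2],"angular":[0,0,0],"hand":-1},{"translation":[0,0,-0.15],"angular":[0,0,0],"hand":-1},{"translation":[0,0,0],"angular":[0,0,0],"hand":-1}]'; python3 -m pendant '[{"translation":[0,0,-0.1],"angular":[0,0,0],"hand":-1},{"translation":[0,0,0],"angular":[0,0,0],"hand":-1}]'; python3 st.py
```

```text
time: 18.55
ee_pos: [0.5054, 0.0763, 0.0849]
eef_rot: [0.455, 0.542, -0.455, 0.542]
ft_force: [-0.0, -0.1, -0.6]
width: 0.0597
time: 18.75
ee_pos: [0.5056, 0.0763, 0.0842]
eef_rot: [0.455, 0.541, -0.455, 0.542]
ft_force: [0.8, 0.1, 0.1]
width: 0.0601
t 18.75 pos [0.5056 0.0763 0.0842] down [ 0. -0. -1.] jaw 10.0 F [0.8 0.1 0.1] T [-0.01 -0.02  0.  ] w 0.0601 q [ 0.55  0.39 -0.9   1.9   0.36  1.02 -0.34]
```

```bash
python3 -m pendant '[{"translation":[0,0,-0.1],"angular":[0,0,0],"hand":-1},{"translation":[0,0,0],"angular":[0,0,0],"hand":-1}]'; python3 st.py; python3 - <<'E'
from h import *
im=save('side','s13.png')[:,:,::-1];r0,r1,c0,c1=222,268,250,300;k=12
cv2.imwrite('pics/p3.png',cv2.resize(im[r0:r1,c0:c1],None,fx=k,fy=k,interpolation=cv2.INTER_CUBIC))
E
```

```text
time: 18.95
ee_pos: [0.5056, 0.0764, 0.084]
eef_rot: [0.454, 0.541, -0.455, 0.542]
ft_force: [-6.1, -1.4, 12.8]
width: 0.0602
t 18.95 pos [0.5056 0.0764 0.084 ] down [ 0.    -0.001 -1.   ] jaw 10.0 F [-6.1 -1.4 12.8] T [-0.38  1.18  0.02] w 0.0602 q [ 0.54  0.39 -0.9   1.9   0.36  1.02 -0.34]
```

View pics/p3.png

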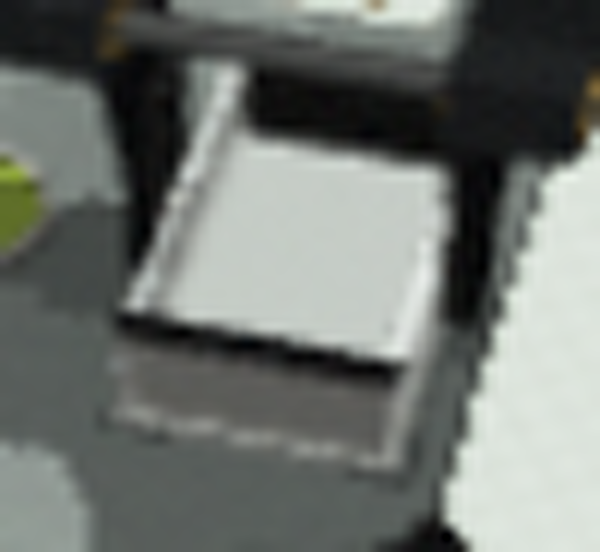

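In contact (13 N), with the tray covering the marks. Relieve, open only to about 70 mm (the level is just behind the rear finger), and lift straight up.

```bash
python3 -m pendant '[{"translation":[0,0,0.1],"angular":[0,0,0],"hand":-1},{"translation":[0,0,0],"angular":[0,0,0],"hand":0.6},{"translation":[0,0,0],"angular":[0,0,0],"hand":0.6},{"translation":[0,0,0],"angular":[0,0,0],"hand":0.6},{"translation":[0,0,0],"angular":[0,0,0],"hand":0.6},{"translation":[0,0,0.5],"angular":[0,0,0],"hand":0.6}]'; python3 st.py
```

```text
time: 19.6
ee_pos: [0.5051, 0.0763, 0.0887]
eef_rot: [0.454, 0.542, -0.455, 0.541]
ft_force: [-0.3, 0.2, -0.1]
width: 0.0692
t 19.6 pos [0.5051 0.0763 0.0887] down [-0.001  0.    -1.   ] jaw 10.0 F [-0.3  0.2 -0.1] T [ 0.03 -0.16  0.  ] w 0.0692 q [ 0.55  0.38 -0.91  1.9   0.35  1.03 -0.33]
```

```bash
python3 -m pendant '[{"translation":[0,0,1],"angular":[0,0,0],"hand":0.6},{"translation":[0,0,2],"angular":[0,0,0],"hand":0.6},{"translation":[0,0,3],"angular":[0,0,0],"hand":0.6},{"translation":[0,0,4],"angular":[0,0,0],"hand":0.6},{"translation":[0,0,4],"angular":[0,0,0],"hand":0.6},{"translation":[0,-3,2],"angular":[0,0,-5],"hand":0.6},{"translation":[0,-4,0],"angular":[0,0,-5],"hand":0.6},{"translation":[-0.5,-4,0],"angular":[0,0,-5],"hand":0.6},{"translation":[-0.5,-4,0],"angular":[0,0,-5],"hand":0.6},{"translation":[-0.5,-4,0],"angular":[0,0,-5],"hand":0.6},{"translation":[-0.5,-4,0],"angular":[0,0,-5],"hand":0.6},{"translation":[-0.5,-4,0],"angular":[0,0,-5],"hand":0.6},{"translation":[-0.5,-4,0],"angular":[0,0,-5],"hand":0.6},{"translation":[0,0,0],"angular":[0,0,0],"hand":0.6},{"translation":[0,0,0],"angular":[0,0,0],"hand":0.6},{"translation":[0,0,0],"angular":[0,0,0],"hand":0.6}]'; python3 st.py
python3 - <<'E'
from h import *
L=lambda n:cv2.imread('pics/'+n)[:,:,::-1]
t=save('top','t14.png');s=save('side','s14.png')
joint('top',[L(n) for n in('t1.png','t5.png','t6.png','t14.png')])
joint('side',[L(n) for n in('s1.png','s5.png','s6.png','s14.png')])
o=[]
for cam,f,(r0,r1,c0,c1) in(('top','t14.png',(190,255,218,272)),('side','s14.png',(215,270,245,300))):
    im=cv2.imread('pics/'+f);k=7
    im=cv2.resize(im[r0:r1,c0:c1],None,fx=k,fy=k,interpolation=cv2.INTER_CUBIC);raw=im.copy()
    c=np.array([.5064,.0738]);a=np.radians(99.8);u=np.array([np.cos(a),np.sin(a)]);v=np.array([-u[1],u[0]])
    for z,col in((.05,(0,255,0)),(.08,(0,0,255))):
        P=[[*(c+sx*.05*u+sy*.03*v),z] for sx,sy in((1,1),(1,-1),(-1,-1),(-1,1))]
        sh=[.25,.23] if cam=='side' else [.3,.04]
        q=((proj(cam,P)-sh-[r0,c0]+.5)*k)[:,::-1].astype(np.int32); cv2.polylines(im,[q.reshape(-1,1,2)],True,col,1)
    cv2.imwrite(f'pics/fin_{cam}.png',np.hstack([raw,im]))
E
```

```text
time: 21.2
ee_pos: [0.476, -0.2324, 0.2497]
eef_rot: [0.612, 0.354, -0.612, 0.354]
ft_force: [-0.2, 0.3, 0.2]
width: 0.0696
t 21.2 pos [ 0.476  -0.2324  0.2497] down [ 0.001  0.    -1.   ] jaw -29.9 F [-0.2  0.3  0.2] T [-0.02 -0.06 -0.  ] w 0.0696 q [ 1.    0.18 -0.7   1.68  0.12  1.32 -0.25]
top centre [586.37  88.05   6.3 ] cost 4474
  off world [-1.15 -2.51] | 2.76 plate [-1.56 -2.27]
  off world [ 0.   -1.25] | 1.25 plate [-0.21 -1.23]
  off world [ 0.19 -0.76] | 0.79 plate [ 0.05 -0.78]
  off world [ 0.19 -0.77] | 0.79 plate [ 0.06 -0.79]
side centre [586.55  87.38   6.3 ] cost 7523
  off world [-1.15 -1.94] | 2.26 plate [-1.47 -1.71]
  off world [-0.95 -0.05] | 0.95 plate [-0.94  0.11]
  off world [-0.3   0.08] | 0.32 plate [-0.29  0.13]
  off world [-0.29  0.1 ] | 0.3 plate [-0.26  0.15]
```

View pics/fin_top.png

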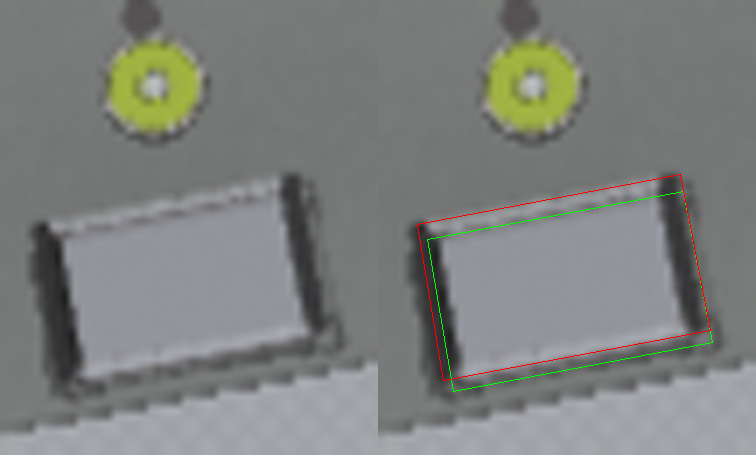

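View pics/fin_side.png

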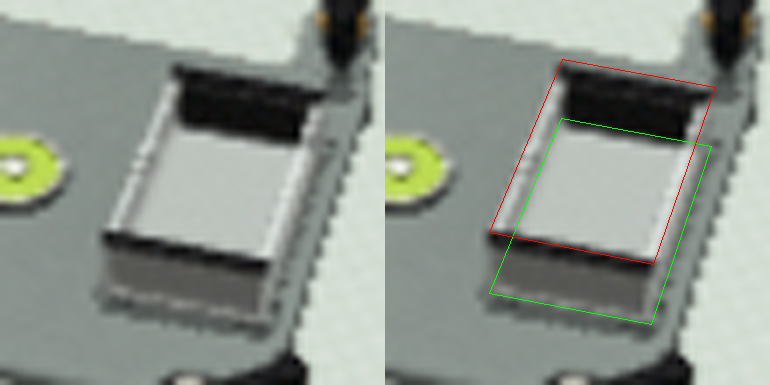

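View pics/t14.png

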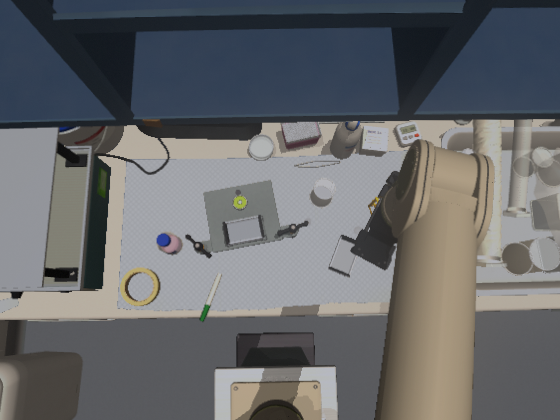

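Tray is on its marks, upright and released. The bubble is unchanged (top 0.8 mm, side 0.3 mm off centre; limit 1.2) and the bystanders have not moved. Handing in.

```bash
python3 -c "
from bench import r
print(r.close_job())"
```

```text
the job is handed in; nothing more can be done
None
```

The table is levelled, the tray is on its corner marks, and I handed the job in at about 21 s of the 72 s allowed. No verdict was reported.

- **Levelling:** I turned only the right wing screw, about 75° anticlockwise in all. That alone brought the bubble into the ring, so I never touched the left one.
- **Bubble at the last check:** with the tray down and released, it is 0.8 mm off centre by the top camera and 0.3 mm by the side camera; the limit is 1.2 mm. The two cameras disagree by about 0.9 mm in y, because the level is only a few pixels across. The pictures show the bubble inside the ring in both views.
- **Tray:** I took the farther of the two look-alikes (0.57 m against 0.48 m from the base). It stands upright, within about 1–2 mm of its corner marks in both views.
- **Surroundings:** the bottle, beaker and rack look unmoved in the pictures; I did not measure them again. The largest wrist force I read was about 14 N, and the gripper ended clear of everything.

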